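Put the straightedge away in the inspection cabinet

TASK

Pull the blue drawer of the small white cabinet out until it comes to its stop, then take the red-handled steel straightedge from its wooden stand and lower it, blade down, into the empty slot of the wooden rack in the drawer, holding it until the blade rests on the bottom of the slot rather than dropping it. Leave the drawer fully open and the straightedge standing in its slot, and do not knock or shift the amber jar or the white dish.

Things in the scene. Friction and masses are not known exactly. Their poses are not given: they have to be found in the camera images.
- cabinet: White bench cabinet with one blue drawer, 200 deep x 190 wide x 155 mm high, fixed. Origin on the bench under the middle of the closed drawer's front face; x points into the cabinet (the drawer slides out along -x, towards the robot's left), y along its width, z up.
- overhang (a point): Middle of the lower front edge of the cabinet's aluminium top plate, 147 mm above the bench, 37 mm ahead of the closed drawer's face. The plate is 8 mm thick, 200 mm wide and covers the closed drawer's pull from above: come in tilted 35 to 45 degrees from vertical, fingers pointing down and into the cabinet. Its front 70 mm carry nothing. Axes as the cabinet's.
- drawer (a joint): How far the drawer is pulled out, m: 0 shut, 0.140 at its stop. It starts shut or up to 4 mm out, runs stiffly (about 5 N) and stays where it is left.
- pull (a point): Grip point of the drawer's pull, a black upright fin on the middle of the blue front: 10 mm thick (y), 40 mm high (20 up and down from this point), standing 30 mm out from the face. The point is on its mid-plane, 20 mm out from the face, 102 mm above the bench. Axes as the cabinet's; moves with the drawer.
- slot (a point): Centre of the mouth of the empty slot in the drawer's wooden rack, 96 mm above the bench, 62 mm behind the drawer's face. Axes as the cabinet's; moves with the drawer. Slot: 91 long (x) x 8 wide (y) x 20 mm deep, 2 mm chamfers. Two bare steel bars, fixed 42 mm to either side, stand 7 mm above the rack; the drawer front rises 44 mm above it, the sides 5 mm.
- straightedge: Upright, loose in the wooden stand: flat steel blade 80 long (x) x 5 thick (y) x 30 mm high, topped by a red grip 60 x 14 x 18 mm (30 to 48 mm above the blade's lower edge). About 0.13 kg. Origin at the middle of the blade's lower edge; z up. Either way round fits. Seated, its origin is 20 mm below the slot's mouth.
- stand: Wooden bench stand, 105 (x) x 50 (y) x 30 mm high, fixed; origin under its centre. Holds the straightedge along its x in a slot 85 x 8 mm, 14 mm deep. Stands on the robot's left, clear of the open drawer, nearer to or farther from the robot than the jar.
- jar: Amber jar with black lid, 52 mm across, 75 mm high, origin under its centre; loose bystander near the stand.
- dish: White dish, 70 mm across, 22 mm high, origin under its centre; loose bystander on top of the cabinet.
There are look-alikes about, which are no part of the job. What is meant by the straightedge is not turquoise, and is the smaller of those in its own colour.

How it is judged:
By the outcome, as a careful person would: the job done as asked, in the order asked, and still so for the second after the job is handed in, with the robot touching nothing.
It also fails if it takes over 62 s, if anything falls off the work surface, if the arm or the gripper's body presses on something with over 40 N, if the wrist force passes 120 N, or if a joint passes its speed limit or range.

ROBOT

A 6-joint arm with a two-finger parallel gripper is mounted at the origin on the work surface. World frame = base frame: x ahead of the robot, y to its left, z up, the work surface at z = 0. Lengths are in m, angles in rad, forces in N, time in s.
With the tool pointing down it reaches from about 0.325 to 0.85 m from the base axis. Payload 15.5 kg.
Tool frame: the origin (TCP) lies at the centre of the arm's flange, where the gripper is bolted on; the fingertips stand 191 mm ahead of it and the grasp point (between the pads) lies 172 mm ahead of it; z points along the fingers, y is the line along which they close (so a half turn about z gives the same grasp; the last joint's range is limited). The gripper opens to 91 mm and grips with 3 to 60 N. Pads are 32 mm wide; open, the fingers measure 118 mm over their backs; the gripper's body (76 mm by 178 mm) begins 60 mm behind the grasp point.
Start: joints at [-0.096, 0.494, 1.345, -0, 1.302, -0.096], TCP at [0.625, 0, 0.405] pointing down, gripper open.
Joint ranges: [-2.91, 2.91], [-0.82, 2.16], [0.22, 2.67], [-1.22, 4.37], [0.12, 2.79], [-3.08, 3.08]. Speed limits (rad/s): [1.89, 1.89, 2.57, 3.01, 3.01, 3.01].

INTERFACE

Orientations are given as [roll, pitch, yaw] about the fixed x, y, z axes, in that order (R = Rz(yaw) Ry(pitch) Rx(roll)).
In Python, from plant import arm gives the robot as it stands.
- The arm moves only by the shell command python3 -m crank 'ROWS' [OPENING]. ROWS is JSON, a list of rows, each an object of numbers: "tx", "ty", "tz": the shift along the tool's x, y, z in cm; "spin": the turn about the tool's z in rad. In form: [{"tx": .., "ty": .., "tz": .., "spin": ..}, ...]. A call has 1 to 20 rows; each row shifts and turns the commanded pose from where the row before left it, along the tool's axes as they then stand; what a row does not reach is not made up. A row lasts 1/8 s, in which the tool goes at most 62.5 mm and 10.7 degrees, less where a joint would pass 70% of its speed; a pose out of reach is approached as far as the arm can. A call with a gripper value outside its range is refused whole. OPENING is the finger opening in cm, from 0 to 9.12, set as the call begins (- or left out, the last holds). The fingers move at their own pace and stop on an object; the grip force is fixed at half the most. Time passes only in rows, so rows that do not move let the fingers close. It gives the time, the measured TCP pose, the force, the opening and the grip force at its end, in the units of the state.
- arm.get_state(): the state, without advancing time (a new reading comes with each control period).
- arm.grab_frame(name): name is "scene" or "side" or "wrist"; returns a dict with "pixels" (400x640x3 uint8, blue, green, red), "depth" (400x640 float32, m along the optical axis (not along the pixel's ray), 0 where there is no reading), "fx", "fy", "cx", "cy" (pixels), "world_from_camera" (4x4, takes a point from camera to world coordinates). Camera axes: x right, y down, z forward; pixel columns grow to the right and rows downward; lengths in m; the calibration is good to about 2 mm. The wrist camera is an equidistant fisheye: a pixel r from the principal point sees the ray r / f radians off the axis. A picture is of the moment at which its call begins.
- arm.close_job(): hands the job in; it is judged then, once.
The state is a dict: "clock": time; "joints": joint angles; "dq": joint speeds; "joint_torque": joint torques, N m; "position": TCP position; "tcp_rot": TCP orientation; "contact_force": force on the tool from outside, world axes, zero at the start; "ft_torque": the same for the moment, N m; "width": finger opening in m; "gripper_force": force on a finger pad.
Only numpy, scipy, OpenCV 4.12 (cv2) and the standard library are available. Lean on these libraries where they do the work, as an engineer would, in place of code of your own. Each camera call takes 0.05 s, during which the arm holds its last target. There are 200 camera calls.

## Working session

There is one attempt and no reset: what is moved stays moved. The work goes in short steps, Python scripts to look and compute and a shell command to move; the robot and the scene stay as the last step left them, time stands still between calls to the robot, and variables do not carry over. Pictures are saved under pics/ and viewed, at most 10 in all, crops included, and the job is handed in when it is done.

```bash
ls; mkdir -p pics
cat > h.py <<'E'
import numpy as np,cv2,pickle
def grab(n):
    from plant import arm
    f=arm.grab_frame(n); pickle.dump(f,open(f'pics/{n}.pkl','wb')); return f
def cloud(f):
    h,w=f['depth'].shape; u,v=np.meshgrid(np.arange(w),np.arange(h)); d=f['depth']
    p=np.stack([(u-f['cx'])/f['fx']*d,(v-f['cy'])/f['fy']*d,d],-1)
    T=np.array(f['world_from_camera']); return p@T[:3,:3].T+T[:3,3]
E
python3 - <<'E'
from h import *
for n in('scene','side'):
    f=grab(n); cv2.imwrite(f'pics/{n}1.png',f['pixels']); print(n,f['fx'],np.round(f['world_from_camera'],3).tolist())
from plant import arm
print(arm.get_state())
E
```

```text
pics
scene 425.7074654536955 [[-0.73, 0.533, -0.429, 0.892], [0.684, 0.557, -0.472, 0.416], [-0.013, -0.638, -0.77, 0.764], [0.0, 0.0, 0.0, 1.0]]
side 437.6554724553863 [[-0.999, -0.046, 0.02, 0.483], [-0.045, 0.647, -0.761, 0.812], [0.023, -0.761, -0.648, 0.797], [0.0, 0.0, 0.0, 1.0]]
{'clock': 0.1, 'joints': array([-9.55129532e-02,  4.94115268e-01,  1.34602329e+00,  2.38441590e-05,
        1.30252696e+00, -9.55113389e-02]), 'dq': array([-0.00016519, -0.00203051,  0.00066707,  0.00102455,  0.00075501,
        0.00013602]), 'joint_torque': array([ 1.53078610e-03, -8.80241275e+01, -3.82546771e+01,  7.07121310e-02,
        4.82549379e-02, -5.43761678e-05]), 'position': array([6.24877633e-01, 1.05666483e-05, 4.04216929e-01]), 'tcp_rot': array([-3.14052687e+00, -1.25194343e-04,  1.57078831e+00]), 'contact_force': array([ 0.04885225,  0.28466869, -0.29831288]), 'ft_torque': array([0.01296225, 0.0451551 , 0.01425779]), 'gripper_force': 0.0, 'width': 0.09124537576055827}
```

View pics/scene1.png

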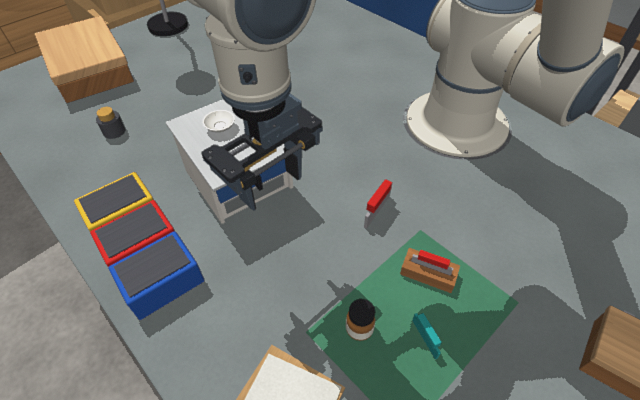

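View pics/side1.png

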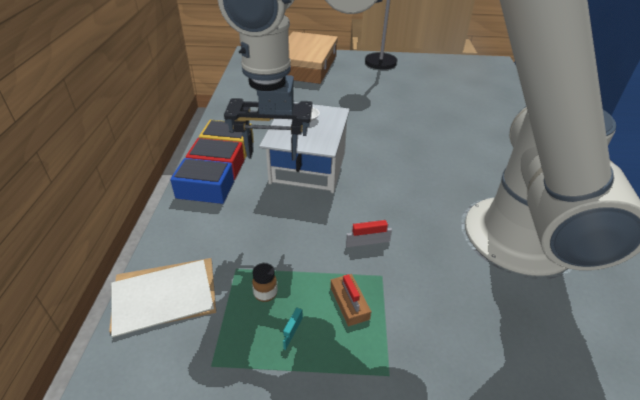

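The scene view shows the cabinet at about (230,150), partly hidden by the gripper, with the dish on it at (217,121). The straightedge is in its wooden stand at (432,262) and the jar is at (361,318). A larger red look-alike stands at (378,197) and a turquoise one lies at (428,335). The side view shows the cabinet front at (303,165), the stand at (351,298), the jar at (264,280) and the larger look-alike at (369,233).

```bash
cat > m.py <<'E'
from h import *
def rect(P,l):
    r=cv2.minAreaRect(P[:,:2].astype(np.float32)*1000); b=cv2.boxPoints(r)
    print(l,len(P),'c',np.round(r[0],1),'size',np.round(r[1],1),'ang',round(r[2],2),'z',np.round(np.percentile(P[:,2],[2,50,98]),4),'\n   box',np.round(b).tolist())
import sys
for n in('scene','side'):
    f=pickle.load(open(f'pics/{n}.pkl','rb')); C=cloud(f); ok=f['depth']>0
    hsv=cv2.cvtColor(f['pixels'],cv2.COLOR_BGR2HSV); H,S,V=[hsv[...,i].astype(int) for i in range(3)]
    print(n)
    def box(x,y,r): return ok&(np.hypot(C[...,0]-x,C[...,1]-y)<r)
    cen={'scene':((432,262),(361,318),(378,197),(225,150)),'side':((351,288),(264,275),(369,233),(310,130))}[n]
    for k,(u,v) in zip(('edge','jar','bigred','cab'),cen):
        print(k,np.round(C[v,u],3))
    u,v=cen[0];q=C[v,u]; b=box(q[0],q[1],.09)
    red=b&((H<6)|(H>174))&(S>180)
    rect(C[red&(C[...,2]>.055)],'red grip')
    rect(C[b&(C[...,2]>.027)&(C[...,2]<.033)],'stand top')
    u,v=cen[1];q=C[v,u]; rect(C[box(q[0],q[1],.045)&(C[...,2]>.07)&(C[...,2]<.085)],'jar lid')
    u,v=cen[2];q=C[v,u]; rect(C[box(q[0],q[1],.09)&(C[...,2]>.012)],'bigred')
    u,v=cen[3];q=C[v,u]; rect(C[box(q[0],q[1],.25)&(abs(C[...,2]-.155)<.004)],'cab top')
    rect(C[box(q[0],q[1],.25)&(C[...,2]>.158)&(C[...,2]<.182)&(S<60)&(V>140)],'dish')
    bl=box(q[0],q[1],.3)&(H>100)&(H<125)&(S>120)&(C[...,2]>.06)&(C[...,2]<.15)
    rect(C[bl],'blue')
E
python3 m.py
```

```text
scene
edge [0.442 0.241 0.052]
jar [0.632 0.231 0.072]
bigred [0.404 0.066 0.067]
cab [ 0.685 -0.016  0.333]
red grip 236 c [437.2 239.6] size [14.8 58.3] ang 21.79 z [0.0556 0.0626 0.0652] 
   box [[419.0, 264.0], [441.0, 210.0], [455.0, 215.0], [433.0, 269.0]]
stand top 748 c [436.3 239.2] size [ 51.7 105. ] ang 21.88 z [0.0272 0.0293 0.0323] 
   box [[393.0, 278.0], [432.0, 181.0], [480.0, 200.0], [441.0, 298.0]]
jar lid 533 c [622.1 223.5] size [45.1 45.1] ang 43.92 z [0.071  0.0742 0.0766] 
   box [[590.0, 224.0], [621.0, 192.0], [654.0, 223.0], [623.0, 255.0]]
bigred 512 c [392.1  58.9] size [113.2  21.2] ang 13.54 z [0.0139 0.0639 0.0688] 
   box [[335.0, 56.0], [340.0, 35.0], [450.0, 62.0], [445.0, 83.0]]
cab top 1399 c [ 581.9 -178.8] size [146.2 175.3] ang 81.3 z [0.1522 0.1544 0.1568] 
   box [[484.0, -238.0], [658.0, -264.0], [680.0, -120.0], [506.0, -93.0]]
dish 36 c [ 577.5 -234.3] size [ 9.  46.8] ang 65.0 z [0.1742 0.1754 0.1773] 
   box [[554.0, -229.0], [597.0, -248.0], [601.0, -240.0], [558.0, -220.0]]
blue 1578 c [ 705.3 -106.9] size [105.8 413.5] ang 86.67 z [0.0
[... 592 characters left out ...]
 
   box [[588.0, 229.0], [614.0, 191.0], [651.0, 217.0], [624.0, 254.0]]
bigred 1157 c [407.2  56.9] size [149.7  45.6] ang 20.0 z [0.0143 0.0649 0.5833] 
   box [[329.0, 53.0], [345.0, 10.0], [485.0, 61.0], [470.0, 104.0]]
cab top 2394 c [ 559.7 -227.3] size [252.6 201.1] ang 81.28 z [0.153  0.1566 0.1587] 
   box [[441.0, -337.0], [640.0, -367.0], [678.0, -118.0], [479.0, -87.0]]
dish 403 c [ 558.2 -224.7] size [244.5 195.2] ang 80.69 z [0.158  0.1586 0.179 ] 
   box [[442.0, -330.0], [635.0, -361.0], [674.0, -120.0], [482.0, -88.0]]
blue 1017 c [ 662.1 -134.8] size [331.   94.8] ang 13.74 z [0.0628 0.0886 0.1195] 
   box [[490.0, -128.0], [513.0, -220.0], [834.0, -141.0], [812.0, -49.0]]
```

```bash
python3 -m crank '[{"tz":-5,"spin":0.08},{"tz":-5,"spin":-0.08},{"tx":5,"ty":-2.8},{"tx":5,"ty":-2.8},{"tx":5,"ty":-2.8},{"tx":5,"ty":-2.8},{"tx":5,"ty":-2.8},{"tx":5,"ty":-2.8},{"tx":5,"ty":-2.8},{"tx":5,"ty":-2.8},{"ty":-4.2},{"ty":-4.2},{"ty":-4.2},{"ty":-4.2},{"ty":-4.2},{"ty":-4.2},{"ty":-4.2},{"ty":-4.2},{},{}]'
cat > s.py <<'E'
from plant import arm
import numpy as np
from scipy.spatial.transform import Rotation as R
s=arm.get_state(); M=R.from_euler('xyz',s['tcp_rot']).as_matrix()
np.set_printoptions(precision=4,suppress=True)
print('t',round(s['clock'],2),'q',s['joints'],'p',s['position'],'F',s['contact_force'],'w',round(s['width'],4),round(s['gripper_force'],1))
print('X',M[:,0],'Y',M[:,1],'Z',M[:,2],'grasp',s['position']+.172*M[:,2])
E
python3 s.py
python3 - <<'E'
from h import *
f=grab('side'); cv2.imwrite('pics/side2.png',f['pixels'])
f=grab('scene'); cv2.imwrite('pics/scene2.png',f['pixels'])
E
python3 m.py | grep -A1 -E 'cab|blue|dish'
```

```text
t 0.1 q [-0.0955  0.4941  1.346   0.      1.3025 -0.0955] p [0.6249 0.     0.4042] F [ 0.0489  0.2847 -0.2983] w 0.0912 0.0
X [0.     1.     0.0001] Y [ 1.     -0.     -0.0011] Z [-0.0011  0.0001 -1.    ] grasp [0.6247 0.     0.2322]
cab [ 0.685 -0.015  0.333]
red grip 238 c [437.6 240.1] size [15.7 58.8] ang 23.26 z [0.056  0.0626 0.0655] 
--
cab top 1397 c [ 581.9 -178.9] size [145.1 175.9] ang 81.46 z [0.1521 0.1545 0.1567] 
   box [[484.0, -238.0], [658.0, -264.0], [680.0, -120.0], [506.0, -94.0]]
dish 34 c [ 577.7 -233.9] size [ 9.8 46.7] ang 65.19 z [0.1743 0.1761 0.1778] 
   box [[554.0, -229.0], [597.0, -248.0], [601.0, -239.0], [558.0, -220.0]]
blue 1568 c [ 705.3 -106.9] size [106.1 414. ] ang 86.61 z [0.0617 0.0695 0.102 ] 
   box [[495.0, -148.0], [909.0, -172.0], [915.0, -66.0], [502.0, -42.0]]
--
cab [ 0.55  -0.207  0.155]
red grip 137 c [434.5 243.2] size [10.6 55.1] ang 22.87 z [0.0557 0.0649 0.068 ] 
--
cab top 2400 c [ 558.9 -227.7] size [250.9 200.3] ang 81.56 z [0.1529 0.1566 0.1587] 
   box [[441.0, -337.0], [640.0, -367.0], [676.0, -118.0], [478.0, -89.0]]
dish 412 c [ 558.2 -222.9] size [247.9 195.5] ang 80.98 z [0.158  0.1587 0.179 ] 
   box [[442.0, -330.0], [635.0, -361.0], [674.0, -116.0], [481.0, -85.0]]
blue 1012 c [ 661.9 -134.9] size [331.1  94.1] ang 13.71 z [0.0628 0.0885 0.1193] 
   box [[490.0, -128.0], [512.0, -220.0], [834.0, -141.0], [812.0, -50.0]]invalid input
```

View pics/scene2.png

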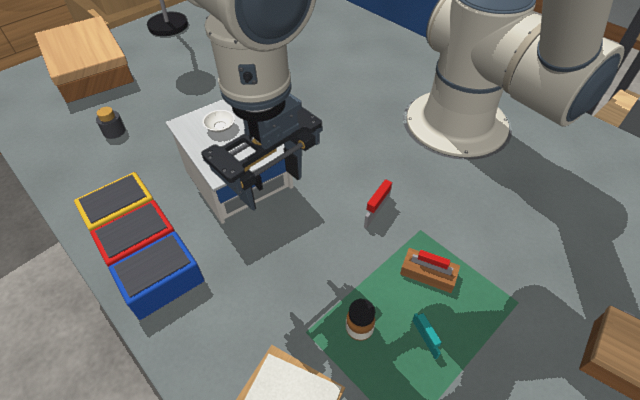

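The picture is the same as before: the call was refused, probably because every row needs all four keys. I'll send it again in full.

```bash
python3 -m crank '[{"tx":0,"ty":0,"tz":-5,"spin":0},{"tx":0,"ty":0,"tz":-5,"spin":0},{"tx":5,"ty":-2.8,"tz":0,"spin":0},{"tx":5,"ty":-2.8,"tz":0,"spin":0},{"tx":5,"ty":-2.8,"tz":0,"spin":0},{"tx":5,"ty":-2.8,"tz":0,"spin":0},{"tx":5,"ty":-2.8,"tz":0,"spin":0},{"tx":5,"ty":-2.8,"tz":0,"spin":0},{"tx":5,"ty":-2.8,"tz":0,"spin":0},{"tx":5,"ty":-2.8,"tz":0,"spin":0},{"tx":0,"ty":-4.2,"tz":0,"spin":0},{"tx":0,"ty":-4.2,"tz":0,"spin":0},{"tx":0,"ty":-4.2,"tz":0,"spin":0},{"tx":0,"ty":-4.2,"tz":0,"spin":0},{"tx":0,"ty":-4.2,"tz":0,"spin":0},{"tx":0,"ty":-4.2,"tz":0,"spin":0},{"tx":0,"ty":-4.2,"tz":0,"spin":0},{"tx":0,"ty":-4.2,"tz":0,"spin":0},{"tx":0,"ty":0,"tz":0,"spin":0}]'
python3 s.py
python3 - <<'E'
from h import *
f=grab('side'); cv2.imwrite('pics/side3.png',f['pixels'])
f=grab('scene'); cv2.imwrite('pics/scene3.png',f['pixels'])
E
python3 m.py | grep -A1 -E 'cab|blue|dish'
```

```text
clock: 2.58
position: [0.063, 0.3996, 0.5048]
tcp_rot: [-3.141, 0.0, 1.574]
contact_force: [0.3, 0.6, 0.6]
width: 0.0917
gripper_force: 0.0
t 2.58 q [1.2665 0.0725 1.6793 0.0004 1.3899 1.2633] p [0.063  0.3996 0.5048] F [0.3321 0.603  0.6193] w 0.0917 0.0
X [-0.0031  1.     -0.    ] Y [ 1.      0.0031 -0.0004] Z [-0.0004 -0.     -1.    ] grasp [0.0629 0.3996 0.3328]
cab [ 0.599 -0.195  0.154]
red grip 238 c [437.6 239.9] size [14.7 58.4] ang 21.48 z [0.0556 0.0625 0.0655] 
--
cab top 6660 c [ 562.  -227.6] size [250.  200.3] ang 81.27 z [0.1521 0.1545 0.1568] 
   box [[444.0, -336.0], [642.0, -366.0], [680.0, -119.0], [482.0, -89.0]]
dish 530 c [ 550.9 -284.6] size [145.5 164.3] ang 14.5 z [0.1586 0.1688 0.1775] 
   box [[460.0, -223.0], [501.0, -382.0], [642.0, -346.0], [601.0, -187.0]]
blue 1526 c [ 697.4 -106.6] size [104.6 404.9] ang 86.74 z [0.0617 0.0719 0.1062] 
   box [[492.0, -147.0], [896.0, -170.0], [902.0, -66.0], [498.0, -43.0]]
--
cab [ 0.549 -0.199  0.16 ]
red grip 139 c [434.3 242.5] size [10.8 56. ] ang 22.61 z [0.0562 0.0652 0.068 ] 
--
cab top 3168 c [ 559.5 -227.9] size [251.5 200.8] ang 81.28 z [0.1532 0.1566 0.1587] 
   box [[441.0, -337.0], [640.0, -367.0], [678.0, -119.0], [479.0, -88.0]]
dish 714 c [ 559.7 -224.7] size [244.6 197.7] ang 81.77 z [0.158  0.1591 0.1791] 
   box [[444.0, -332.0], [640.0, -360.0], [675.0, -118.0], [479.0, -89.0]]
blue 1052 c [ 662.7 -133.7] size [334.2  91.9] ang 13.38 z [0.0626 0.0892 0.1197] 
   box [[489.0, -128.0], [511.0, -217.0], [836.0, -140.0], [815.0, -50.0]]
```

View pics/scene3.png

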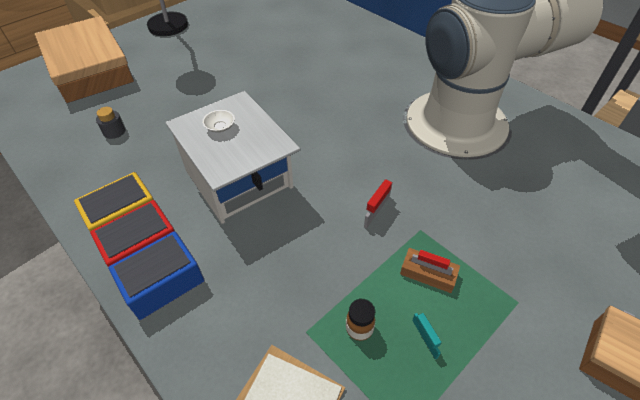

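The scene view now shows the whole cabinet, with the black pull at (257,181), the dish at (217,121) and the front plate edge running from (215,187) to (298,150). Rows can't command a tilt directly, so I'll see how the arm behaves at its inner reach limit.

```bash
python3 -m crank '[{"tx":0,"ty":0,"tz":0,"spin":0.155},{"tx":-4,"ty":0,"tz":0,"spin":0},{"tx":-4,"ty":0,"tz":0,"spin":0},{"tx":-4,"ty":0,"tz":0,"spin":0}]' >/dev/null; python3 s.py;python3 -m crank '[{"tx":-4,"ty":0,"tz":0,"spin":0},{"tx":-4,"ty":0,"tz":0,"spin":0}]'>/dev/null; python3 s.py
```

```text
t 3.17 q [ 1.1936 -0.1357  1.8772 -0.0003  1.4003  1.3499] p [0.047  0.2804 0.5046] F [ 0.1086 -0.2946  0.8836] w 0.0914 0.0
X [ 0.1556  0.9878 -0.0002] Y [ 0.9878 -0.1556  0.0002] Z [ 0.0002 -0.0003 -1.    ] grasp [0.0471 0.2804 0.3326]
t 3.42 q [ 1.1056 -0.294   1.9799 -0.0004  1.4557  1.2618] p [0.0344 0.2013 0.5047] F [ 0.7812 -0.1131  1.7697] w 0.0914 0.0
X [ 0.1555  0.9878 -0.    ] Y [ 0.9878 -0.1555  0.0004] Z [ 0.0003 -0.0001 -1.    ] grasp [0.0345 0.2013 0.3327]
```

```bash
cat > k.py <<'E'
import numpy as np
from scipy.optimize import least_squares
np.set_printoptions(precision=4,suppress=True)
Q=np.array([[-.0955,.4941,1.346,1.3025],[1.2665,.0725,1.6793,1.3899],[1.1936,-.1357,1.8772,1.4003],[1.1056,-.294,1.9799,1.4557]])
P=np.array([[.6249,0,.4042],[.063,.3996,.5048],[.047,.2804,.5046],[.0344,.2013,.5047]])
e=P[:,0]*-np.sin(Q[:,0])+P[:,1]*np.cos(Q[:,0]);r=P[:,0]*np.cos(Q[:,0])+P[:,1]*np.sin(Q[:,0])
print('off',e,'r',r)
def f(x):
    r0,h,L1,L2,e3=x;a=Q[:,1];b=a+Q[:,2]
    return np.r_[r0+L1*np.sin(a)+L2*np.sin(b)+e3*np.cos(b)-r,h+L1*np.cos(a)+L2*np.cos(b)-e3*np.sin(b)-P[:,2]]
s=least_squares(f,[0,.3,.4,.4,0]);print(s.x,s.fun)
E
python3 k.py
```

```text
off [0.0596 0.0596 0.0596 0.0596] r [0.6221 0.4001 0.278  0.1953]
[-0.0005  0.0961  0.5969  0.3851  0.1192] [ 0. -0. -0.  0. -0.  0. -0.  0.]
```

Run:
```python
import numpy as np
for q3 in (2.67,2.5):
  for a in (-.8,-.5,-.3,0,.2,.4):
    b=a+q3; print(q3,a,'r',round(.5969*np.sin(a)+.3851*np.sin(b)+.1192*np.cos(b),3),'z',round(.0961+.5969*np.cos(a)+.3851*np.cos(b)-.1192*np.sin(b),3),'j5',round(np.pi-b,2))
```

```text
2.67 -0.8 r -0.095 z 0.285 j5 1.27
2.67 -0.5 r -0.035 z 0.304 j5 0.97
2.67 -0.3 r 0.007 z 0.307 j5 0.77
2.67 0 r 0.069 z 0.296 j5 0.47
2.67 0.2 r 0.107 z 0.278 j5 0.27
2.67 0.4 r 0.141 z 0.253 j5 0.07
2.5 -0.8 r -0.062 z 0.344 j5 1.44
2.5 -0.5 r 0.014 z 0.351 j5 1.14
2.5 -0.3 r 0.065 z 0.343 j5 0.94
2.5 0 r 0.135 z 0.313 j5 0.64
2.5 0.2 r 0.175 z 0.282 j5 0.44
2.5 0.4 r 0.209 z 0.243 j5 0.24
```

```bash
python3 -m crank '[{"tx":0,"ty":0,"tz":-5.5,"spin":0},{"tx":0,"ty":0,"tz":-5.5,"spin":0},{"tx":0,"ty":0,"tz":-5.5,"spin":0},{"tx":0,"ty":0,"tz":-5.5,"spin":0},{"tx":0,"ty":0,"tz":-5.5,"spin":0},{"tx":0,"ty":0,"tz":-5.5,"spin":0},{"tx":-1.75,"ty":3.3,"tz":0,"spin":0},{"tx":-1.75,"ty":3.3,"tz":0,"spin":0},{"tx":-1.75,"ty":3.3,"tz":0,"spin":0},{"tx":-1.75,"ty":3.3,"tz":0,"spin":0},{"tx":-1.75,"ty":3.3,"tz":0,"spin":0},{"tx":-1.75,"ty":3.3,"tz":0,"spin":0},{"tx":-1.75,"ty":3.3,"tz":0,"spin":0},{"tx":-1.75,"ty":3.3,"tz":0,"spin":0},{"tx":-1.75,"ty":3.3,"tz":0,"spin":0}]' >/dev/null; python3 s.py;python3 -m crank '[{"tx":-3.5,"ty":-2.3,"tz":0,"spin":0},{"tx":-3.5,"ty":-2.3,"tz":0,"spin":0},{"tx":-3.5,"ty":-2.3,"tz":0,"spin":0},{"tx":-3.5,"ty":-2.3,"tz":0,"spin":0},{"tx":-3.5,"ty":-2.3,"tz":0,"spin":0},{"tx":-3.5,"ty":-2.3,"tz":0,"spin":0},{"tx":-3.5,"ty":-2.3,"tz":0,"spin":0},{"tx":-3.5,"ty":-2.3,"tz":0,"spin":0},{"tx":-3.5,"ty":-2.3,"tz":0,"spin":0},{"tx":-3.5,"ty":-2.3,"tz":0,"spin":0}]'>/dev/null; python3 s.py
```

```text
t 5.3 q [-0.1488 -0.1603  1.0487 -0.0002  2.2529  0.0086] p [0.2833 0.0178 0.8348] F [0.2479 1.9978 0.0265] w 0.0915 0.0
X [ 0.1569  0.9876 -0.0001] Y [ 0.9876 -0.1569  0.0002] Z [ 0.0002 -0.0002 -1.    ] grasp [0.2833 0.0178 0.6628]
t 6.55 q [-1.6897 -0.1898  1.0697 -0.0001  2.2612 -1.5322] p [ 0.0284 -0.2641  0.8349] F [ 1.9049 -1.3178  0.0649] w 0.0916 0.0
X [ 0.157   0.9876 -0.0005] Y [ 0.9876 -0.157  -0.0001] Z [-0.0002 -0.0005 -1.    ] grasp [ 0.0284 -0.2642  0.6629]
```

```bash
python3 -m crank '[{"tx":0,"ty":0,"tz":-6,"spin":0},{"tx":0,"ty":0,"tz":-6,"spin":0},{"tx":0,"ty":0,"tz":-6,"spin":0}]' >/dev/null; python3 s.py;python3 -m crank '[{"tx":0,"ty":0,"tz":-6,"spin":0},{"tx":0,"ty":0,"tz":-6,"spin":0}]'>/dev/null; python3 s.py
```

```text
t 6.92 q [-1.6852 -0.0034  0.4104 -0.0003  2.7326 -1.5281] p [ 0.0296 -0.2639  0.9979] F [-0.4395 -0.7625  1.5185] w 0.0915 0.0
X [ 0.1567  0.9876 -0.002 ] Y [ 0.9877 -0.1567 -0.    ] Z [-0.0003 -0.002  -1.    ] grasp [ 0.0296 -0.2642  0.8259]
t 7.17 q [-1.6663  0.052   0.226  -0.0114  2.7823 -1.521 ] p [ 0.0336 -0.2674  1.0286] F [0.1365 0.1045 0.2751] w 0.0912 0.0
X [ 0.155   0.9846 -0.0813] Y [ 0.9879 -0.1554  0.0009] Z [-0.0117 -0.0805 -0.9967] grasp [ 0.0316 -0.2812  0.8571]
```

Asking for more height than the arm has tilts the tool outward, so this works. Next I'll go inward at full height.

```bash
python3 -m crank '[{"tx":5,"ty":0,"tz":-3,"spin":0},{"tx":5,"ty":0,"tz":-3,"spin":0}]' >/dev/null; python3 s.py;python3 -m crank '[{"tx":5,"ty":0,"tz":-3,"spin":0},{"tx":5,"ty":0,"tz":-3,"spin":0}]'>/dev/null; python3 s.py
```

```text
t 7.42 q [-1.5062 -0.045   0.2197 -0.1249  2.7841 -1.469 ] p [ 0.0644 -0.1813  1.0518] F [ 0.7097 -0.121   0.2298] w 0.0909 0.0
X [ 0.1546  0.9706 -0.1842] Y [ 0.9875 -0.1578 -0.0029] Z [-0.0319 -0.1815 -0.9829] grasp [ 0.0589 -0.2125  0.8827]
t 7.67 q [-1.1717 -0.0935  0.2197 -0.3868  2.7843 -1.393 ] p [ 0.0906 -0.1165  1.0603] F [ 0.9     0.3016 -0.0991] w 0.0911 0.0
X [ 0.1511  0.9583 -0.2424] Y [ 0.9876 -0.1569 -0.0047] Z [-0.0425 -0.2387 -0.9702] grasp [ 0.0833 -0.1575  0.8934]
```

```bash
python3 -m crank '[{"tx":4,"ty":-2.5,"tz":-4,"spin":0},{"tx":4,"ty":-2.5,"tz":-4,"spin":0}]' >/dev/null; python3 s.py;python3 -m crank '[{"tx":4,"ty":-2.5,"tz":-4,"spin":0},{"tx":4,"ty":-2.5,"tz":-4,"spin":0}]'>/dev/null; python3 s.py
```

```text
t 7.92 q [-0.8401 -0.1372  0.2197 -0.7309  2.7845 -1.4058] p [ 0.081  -0.0577  1.0666] F [ 1.1654  0.4507 -0.5608] w 0.0912 0.0
X [ 0.1467  0.9438 -0.296 ] Y [ 0.9878 -0.1556 -0.0065] Z [-0.0522 -0.2914 -0.9552] grasp [ 0.0721 -0.1078  0.9023]
t 8.18 q [-0.5094 -0.1453  0.2198 -1.0386  2.7842 -1.3834] p [ 0.0726 -0.0282  1.0683] F [0.3172 0.8844 0.0479] w 0.091 0.0
X [ 0.1437  0.9365 -0.32  ] Y [ 0.9882 -0.1532 -0.0047] Z [-0.0534 -0.3155 -0.9474] grasp [ 0.0635 -0.0825  0.9054]
```

```bash
python3 -m crank '[{"tx":-2,"ty":-0.5,"tz":3.5,"spin":0},{"tx":-2,"ty":-0.5,"tz":3.5,"spin":0},{"tx":-2,"ty":-0.5,"tz":3.5,"spin":0},{"tx":-3,"ty":-1,"tz":3.5,"spin":0},{"tx":-3,"ty":-1,"tz":3,"spin":0},{"tx":-5,"ty":0,"tz":2.5,"spin":0},{"tx":-5,"ty":0,"tz":2.5,"spin":0},{"tx":-5,"ty":0,"tz":2.5,"spin":0},{"tx":-5,"ty":0,"tz":1.5,"spin":0},{"tx":-5,"ty":0,"tz":1.5,"spin":0},{"tx":-5,"ty":0,"tz":0,"spin":0},{"tx":-5,"ty":0,"tz":0,"spin":0}]' >/dev/null; python3 s.py;python3 -m crank '[{"tx":-5,"ty":0,"tz":0,"spin":0},{"tx":-5,"ty":0,"tz":0,"spin":0}]'>/dev/null; python3 s.py
```

```text
t 9.68 q [-1.6839  0.1711  0.2214 -0.0834  2.3857 -1.6152] p [ 0.0032 -0.4178  1.0036] F [-0.522   1.0792  0.7709] w 0.0912 0.0
X [ 0.1218  0.927  -0.3546] Y [ 0.9878 -0.148  -0.0477] Z [-0.0967 -0.3445 -0.9338] grasp [-0.0134 -0.477   0.843 ]
t 9.93 q [-1.6972  0.2305  0.2197 -0.0672  2.2823 -1.6129] p [-0.0088 -0.4766  0.984 ] F [ 0.7278 -0.4798 -0.0377] w 0.0911 0.0
X [ 0.1175  0.9104 -0.3968] Y [ 0.988  -0.1475 -0.0459] Z [-0.1004 -0.3866 -0.9168] grasp [-0.026  -0.5431  0.8263]
```

```bash
python3 -m crank '[{"tx":-5,"ty":0.3,"tz":0,"spin":0},{"tx":-5,"ty":0.3,"tz":0,"spin":0},{"tx":-5,"ty":0.3,"tz":-1,"spin":0}]' >/dev/null; python3 s.py;python3 -m crank '[{"tx":-5,"ty":0.3,"tz":-1,"spin":0},{"tx":-5,"ty":0.3,"tz":-1,"spin":0}]'>/dev/null; python3 s.py
```

```text
t 10.3 q [-1.6934  0.3014  0.2205 -0.0585  2.135  -1.6007] p [-0.0156 -0.5484  0.9579] F [ 0.3227 -0.3348 -0.8301] w 0.0915 0.0
X [ 0.1096  0.8783 -0.4653] Y [ 0.9883 -0.1461 -0.0431] Z [-0.1058 -0.4552 -0.8841] grasp [-0.0338 -0.6267  0.8058]
t 10.55 q [-1.6911  0.3256  0.2199 -0.0537  2.0474 -1.5953] p [-0.0176 -0.5775  0.9515] F [0.6064 0.6434 0.0312] w 0.0914 0.0
X [ 0.1026  0.8473 -0.5211] Y [ 0.9886 -0.1447 -0.0406] Z [-0.1099 -0.511  -0.8525] grasp [-0.0365 -0.6654  0.8048]
```

```bash
python3 -m crank '[{"tx":-5,"ty":0.3,"tz":-1.5,"spin":0},{"tx":-5,"ty":0.3,"tz":-1.5,"spin":0},{"tx":-5,"ty":0.3,"tz":-1.5,"spin":0}]' >/dev/null; python3 s.py
python3 - <<'E'
# fin / cabinet front refine from saved images
from h import *
o=np.array([.1513,.9885]);w=np.array([.9885,-.1513])
for n in('scene','side'):
    f=pickle.load(open(f'pics/{n}.pkl','rb'));C=cloud(f);hsv=cv2.cvtColor(f['pixels'],cv2.COLOR_BGR2HSV).astype(int);H,S,V=hsv[...,0],hsv[...,1],hsv[...,2]
    d=C[...,:2]-np.array([.574,-.1404]); a=d@o;b=d@w;z=C[...,2]
    m=(abs(a)<.05)&(abs(b)<.09)&(z>.07)&(z<.14)
    bl=m&(H>95)&(H<130)&(S>110); bk=m&(V<60)&(S<120)
    print(n,'blue out',np.percentile(a[bl],[10,50,90]).round(4),'lat',np.percentile(b[bl],[1,99]).round(4),'fin',bk.sum(),'lat',np.percentile(b[bk],[5,50,95]).round(4),'out',np.percentile(a[bk],[5,50,95]).round(4),'z',np.percentile(z[bk],[5,95]).round(4))
E
```

```text
t 10.93 q [-1.6873  0.3362  0.22   -0.0479  1.9323 -1.5893] p [-0.0175 -0.6002  0.9557] F [-0.4396  0.3496 -0.3623] w 0.0909 0.0
X [ 0.0908  0.7893 -0.6072] Y [ 0.9892 -0.1419 -0.0365] Z [-0.115  -0.5974 -0.7937] grasp [-0.0373 -0.703   0.8192]
scene blue out [-0.0026 -0.0013  0.0002] lat [-0.0791  0.0851] fin 135 lat [-0.0017  0.005   0.0065] out [0.0043 0.0244 0.0296] z [0.0848 0.1222]
side blue out [-0.0047 -0.0023  0.0001] lat [-0.0835  0.0805] fin 73 lat [-0.0068 -0.0027  0.0025] out [0.0063 0.0259 0.0294] z [0.0897 0.1244]
```

```bash
python3 -m crank '[{"tx":4.1,"ty":2.7,"tz":-1.2,"spin":0},{"tx":4.1,"ty":2.7,"tz":-1.2,"spin":0},{"tx":4.1,"ty":2.7,"tz":-1.7,"spin":0},{"tx":4.1,"ty":2.7,"tz":-1.7,"spin":0},{"tx":4.1,"ty":2.7,"tz":-1.7,"spin":0},{"tx":4.1,"ty":2.7,"tz":-1.7,"spin":0},{"tx":4.1,"ty":2.7,"tz":-1.7,"spin":0},{"tx":4.1,"ty":2.7,"tz":-1.7,"spin":0},{"tx":4.1,"ty":2.7,"tz":-1.7,"spin":0},{"tx":4.1,"ty":2.7,"tz":-1.7,"spin":0},{"tx":4.1,"ty":2.7,"tz":-1.7,"spin":0},{"tx":4.1,"ty":2.7,"tz":-1.7,"spin":0},{"tx":4.1,"ty":2.7,"tz":-1.7,"spin":0},{"tx":4.1,"ty":2.7,"tz":-1.7,"spin":0},{"tx":4.1,"ty":2.7,"tz":-1.7,"spin":0},{"tx":4.1,"ty":2.7,"tz":-1.7,"spin":0},{"tx":4.1,"ty":2.7,"tz":-1.7,"spin":0},{"tx":0,"ty":0,"tz":0,"spin":0}]' >/dev/null; python3 s.py
cat > goto.py <<'E'
# usage: goto.py x y z  -> tool-axis shift (cm) to bring GRASP point there
import sys,numpy as np
from plant import arm
from scipy.spatial.transform import Rotation as R
s=arm.get_state(); M=R.from_euler('xyz',s['tcp_rot']).as_matrix()
for a in sys.argv[1:]:
    t=np.array([float(v) for v in a.split(',')]); print(a,'cm',np.round(100*M.T@(t-s['position']-.172*M[:,2]),2))
E
python3 goto.py .5916,-.0435,.192 .5779,-.1152,.097
```

```text
t 13.18 q [ 0.1617  0.2881  0.8948 -0.7145  2.0876 -0.037 ] p [0.5344 0.0542 0.7364] F [ 0.1287 -0.6209  0.1778] w 0.0917 0.0
X [ 0.0864  0.7911 -0.6055] Y [ 0.9897 -0.138  -0.0391] Z [-0.1145 -0.5959 -0.7949] grasp [ 0.5147 -0.0483  0.5997]
.5916,-.0435,.192 cm [25.73  9.13 31.24]
.5779,-.1152,.097 cm [25.69  9.14 43.22]
```

```bash
python3 -m crank '[{"tx":2.86,"ty":1.0,"tz":3.4,"spin":0},{"tx":2.86,"ty":1.0,"tz":3.4,"spin":0},{"tx":2.86,"ty":1.0,"tz":3.4,"spin":0},{"tx":2.86,"ty":1.0,"tz":3.4,"spin":0},{"tx":2.86,"ty":1.0,"tz":3.4,"spin":0},{"tx":2.86,"ty":1.0,"tz":3.4,"spin":0},{"tx":2.86,"ty":1.0,"tz":3.4,"spin":0},{"tx":2.86,"ty":1.0,"tz":3.4,"spin":0},{"tx":2.86,"ty":1.0,"tz":3.4,"spin":0},{"tx":0,"ty":0,"tz":0,"spin":0},{"tx":0,"ty":0,"tz":0,"spin":0}]' 6 >/dev/null; python3 s.py; python3 goto.py .5779,-.1152,.097
python3 -c "
from h import *
cv2.imwrite('pics/w4.png',grab('wrist')['pixels'])"
```

```text
t 14.55 q [ 0.1528  0.6262  1.3942 -0.618   1.4059  0.4773] p [0.61   0.0606 0.3382] F [ 0.7126 -0.5815  0.9354] w 0.06 0.0
X [ 0.0919  0.7908 -0.6051] Y [ 0.9894 -0.141  -0.0341] Z [-0.1123 -0.5956 -0.7954] grasp [ 0.5907 -0.0418  0.2014]
.5779,-.1152,.097 cm [ 0.39  0.13 12.81]
```

View pics/w4.png

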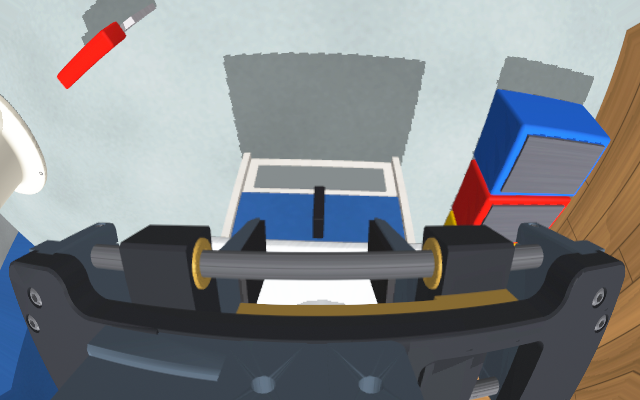

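The wrist view shows the black pull at (319,212), between the fingers at about (255,250) and (380,250), so the tool is lined up. I'll advance and grip.

```bash
python3 -m crank '[{"tx":0.4,"ty":0.1,"tz":3,"spin":0},{"tx":0,"ty":0,"tz":3,"spin":0},{"tx":0,"ty":0,"tz":2.6,"spin":0},{"tx":0,"ty":0,"tz":2.2,"spin":0},{"tx":0,"ty":0,"tz":2,"spin":0},{"tx":0,"ty":0,"tz":0,"spin":0}]' >/dev/null; python3 s.py; python3 -m crank '[{"tx":0,"ty":0,"tz":0,"spin":0},{"tx":0,"ty":0,"tz":0,"spin":0},{"tx":0,"ty":0,"tz":0,"spin":0},{"tx":0,"ty":0,"tz":0,"spin":0}]' 0.4 >/dev/null; python3 s.py;  python3 - <<'E'
import numpy as np
from plant import arm
from scipy.spatial.transform import Rotation as R
M=R.from_euler('xyz',arm.get_state()['tcp_rot']).as_matrix()
print('per cm out, tool',M.T@[.1513,.9885,0])
E
```

```text
t 15.35 q [ 0.0392  0.7345  1.5369 -0.7038  1.1503  0.5586] p [ 0.5967 -0.0126  0.2329] F [ 0.736 -0.391  0.247] w 0.0598 0.0
X [ 0.0914  0.7907 -0.6054] Y [ 0.9893 -0.1413 -0.0352] Z [-0.1134 -0.5957 -0.7952] grasp [ 0.5772 -0.1151  0.0961]
t 15.85 q [ 0.0405  0.7358  1.5373 -0.7038  1.1497  0.5592] p [ 0.5966 -0.0118  0.232 ] F [-0.8355 -0.759  -0.3856] w 0.0231 0.0
X [ 0.0901  0.7909 -0.6053] Y [ 0.9895 -0.1403 -0.036 ] Z [-0.1134 -0.5957 -0.7952] grasp [ 0.5771 -0.1143  0.0952]
per cm out, tool [ 0.79543142  0.01103178 -0.60596295]
```

```bash
python3 -m crank '[{"tx":0,"ty":0,"tz":0,"spin":0},{"tx":0,"ty":0,"tz":0,"spin":0},{"tx":0,"ty":0,"tz":0,"spin":0},{"tx":0.4,"ty":0,"tz":-0.3,"spin":0},{"tx":0.8,"ty":0.01,"tz":-0.61,"spin":0},{"tx":0.8,"ty":0.01,"tz":-0.61,"spin":0}]' >/dev/null; python3 s.py; python3 -m crank '[{"tx":0.8,"ty":0.01,"tz":-0.61,"spin":0},{"tx":0.8,"ty":0.01,"tz":-0.61,"spin":0},{"tx":0.8,"ty":0.01,"tz":-0.61,"spin":0},{"tx":0.8,"ty":0.01,"tz":-0.61,"spin":0},{"tx":0.8,"ty":0.01,"tz":-0.61,"spin":0},{"tx":0.8,"ty":0.01,"tz":-0.61,"spin":0},{"tx":0.8,"ty":0.01,"tz":-0.61,"spin":0},{"tx":0.8,"ty":0.01,"tz":-0.61,"spin":0},{"tx":0.8,"ty":0.01,"tz":-0.61,"spin":0},{"tx":0.8,"ty":0.01,"tz":-0.61,"spin":0}]' >/dev/null; python3 s.py
```

```text
t 16.6 q [ 0.0796  0.7437  1.5153 -0.6859  1.1777  0.576 ] p [0.6014 0.0128 0.2319] F [ 8.1333 -6.6969 -5.4168] w 0.0104 30.0
X [ 0.0912  0.7909 -0.6051] Y [ 0.9896 -0.1397 -0.0335] Z [-0.111  -0.5958 -0.7954] grasp [ 0.5823 -0.0897  0.0951]
t 17.85 q [ 0.2285  0.7824  1.4081 -0.6133  1.3038  0.6316] p [0.6164 0.1123 0.2319] F [ 7.5419 -5.677  -5.0117] w 0.0104 30.0
X [ 0.091   0.7909 -0.6052] Y [ 0.9896 -0.1397 -0.0338] Z [-0.1112 -0.5958 -0.7954] grasp [0.5973 0.0098 0.0951]
```

```bash
python3 -m crank '[{"tx":0.4,"ty":0,"tz":-0.3,"spin":0},{"tx":0.4,"ty":0,"tz":-0.3,"spin":0}]' >/dev/null; python3 s.py; python3 -m crank '[{"tx":0.24,"ty":0,"tz":-0.18,"spin":0},{"tx":0.24,"ty":0,"tz":-0.18,"spin":0}]' >/dev/null; python3 s.py;python3 -m crank '[{"tx":0.24,"ty":0,"tz":-0.18,"spin":0},{"tx":0,"ty":0,"tz":0,"spin":0}]' >/dev/null; python3 s.py
```

```text
t 18.1 q [ 0.2423  0.7871  1.3955 -0.6067  1.3165  0.6365] p [0.6178 0.1221 0.2319] F [ 8.3326 -7.2727 -3.039 ] w 0.0103 30.0
X [ 0.0909  0.7908 -0.6052] Y [ 0.9896 -0.1395 -0.0336] Z [-0.111  -0.5959 -0.7953] grasp [0.5987 0.0196 0.0951]
t 18.35 q [ 0.2483  0.7908  1.3893 -0.6066  1.3251  0.6394] p [0.6185 0.126  0.2314] F [ 12.2442 -40.641  -16.0591] w 0.0105 29.9
X [ 0.0901  0.7884 -0.6086] Y [ 0.9895 -0.14   -0.0349] Z [-0.1128 -0.5991 -0.7927] grasp [0.5991 0.0229 0.095 ]
t 18.6 q [ 0.2516  0.7925  1.3855 -0.605   1.329   0.6408] p [0.619  0.1283 0.2312] F [ 11.628  -35.7538 -13.3794] w 0.0102 29.8
X [ 0.0904  0.7881 -0.6089] Y [ 0.9894 -0.1407 -0.0351] Z [-0.1134 -0.5993 -0.7925] grasp [0.5995 0.0253 0.0949]
```

```bash
python3 -m crank '[{"tx":0,"ty":0,"tz":0,"spin":0},{"tx":0,"ty":0,"tz":0,"spin":0},{"tx":0,"ty":0,"tz":0,"spin":0},{"tx":0,"ty":0,"tz":0,"spin":0}]' 6 >/dev/null; python3 s.py; python3 -m crank '[{"tx":0,"ty":0,"tz":-3,"spin":0},{"tx":0,"ty":0,"tz":-5,"spin":0},{"tx":0,"ty":0,"tz":-5,"spin":0},{"tx":0,"ty":0,"tz":-5,"spin":0}]' 9 >/dev/null; python3 s.py
python3 - <<'E'
import numpy as np
from plant import arm
from scipy.spatial.transform import Rotation as R
s=arm.get_state();M=R.from_euler('xyz',s['tcp_rot']).as_matrix()
a=np.array([.35,.5,.75]);b=np.array([.08,.65,.9])
print(100*M.T@(a-s['position']),100*M.T@(b-a))
E
```

```text
t 19.1 q [ 0.2553  0.7911  1.3855 -0.5992  1.3297  0.6406] p [0.618  0.1313 0.2317] F [ 0.769  -0.7103 -0.0474] w 0.0478 0.0
X [ 0.0899  0.7909 -0.6053] Y [ 0.9895 -0.1403 -0.0363] Z [-0.1136 -0.5957 -0.7952] grasp [0.5985 0.0288 0.0949]
t 19.6 q [ 0.3917  0.7098  1.0964 -0.5373  1.7089  0.5475] p [0.6384 0.2394 0.3763] F [-0.0098 -0.0575 -0.0629] w 0.0876 0.0
X [ 0.0899  0.7911 -0.6051] Y [ 0.9894 -0.1403 -0.0364] Z [-0.1136 -0.5954 -0.7953] grasp [0.6189 0.137  0.2395]
[ -4.59114924 -33.54948684 -41.96654085] [  0.3621718  -29.36431369 -17.79342331]
```

```bash
python3 -m crank '[{"tx":-0.4,"ty":-3,"tz":-3.8,"spin":0},{"tx":-0.4,"ty":-3,"tz":-3.8,"spin":0},{"tx":-0.4,"ty":-3,"tz":-3.8,"spin":0},{"tx":-0.4,"ty":-3,"tz":-3.8,"spin":0},{"tx":-0.4,"ty":-3,"tz":-3.8,"spin":0},{"tx":-0.4,"ty":-3,"tz":-3.8,"spin":0},{"tx":-0.4,"ty":-3,"tz":-3.8,"spin":0},{"tx":-0.4,"ty":-3,"tz":-3.8,"spin":0},{"tx":-0.4,"ty":-3,"tz":-3.8,"spin":0},{"tx":-0.4,"ty":-3,"tz":-3.8,"spin":0},{"tx":-0.4,"ty":-3,"tz":-3.8,"spin":0},{"tx":0,"ty":-4.2,"tz":-2.5,"spin":0},{"tx":0,"ty":-4.2,"tz":-2.5,"spin":0},{"tx":0,"ty":-4.2,"tz":-2.5,"spin":0},{"tx":0,"ty":-4.2,"tz":-2.5,"spin":0},{"tx":0,"ty":-4.2,"tz":-2.5,"spin":0},{"tx":0,"ty":-4.2,"tz":-2.5,"spin":0},{"tx":0,"ty":-4.2,"tz":-2.5,"spin":0}]' >/dev/null; python3 s.py
python3 - <<'E'
from h import *
for n in ('side','scene'):
    f=grab(n); cv2.imwrite(f'pics/{n}5.png',f['pixels'])
f=pickle.load(open('pics/scene.pkl','rb'))
T=np.linalg.inv(f['world_from_camera']);p=T@[.59,-.03,.1,1];u=int(f['fx']*p[0]/p[2]+f['cx']);v=int(f['fy']*p[1]/p[2]+f['cy']);print(u,v)
cv2.imwrite('pics/c5.png',cv2.resize(f['pixels'][v-75:v+75,u-100:u+100],None,fx=4,fy=4,interpolation=cv2.INTER_CUBIC))
E
```

```text
t 21.85 q [ 1.361   0.4764  0.4492 -0.1542  2.7839  1.3462] p [0.0677 0.5625 0.788 ] F [-0.548   0.8581  0.0882] w 0.0904 0.0
X [ 0.0959  0.8342 -0.5431] Y [ 0.9936 -0.1131  0.0018] Z [-0.06   -0.5398 -0.8397] grasp [0.0574 0.4697 0.6435]
281 208
```

View pics/c5.png

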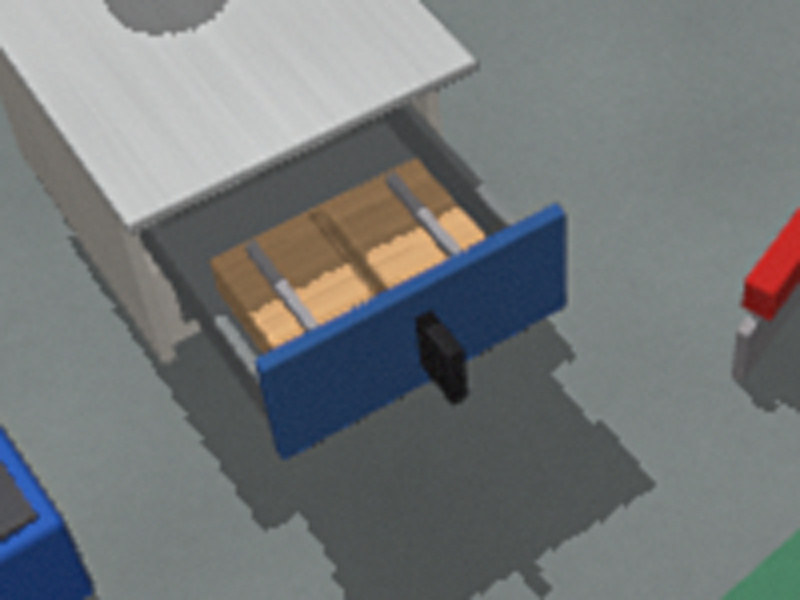

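The crop shows the drawer open with the wooden rack in it. The empty slot is the dark line from about (320,215) to (380,290), between the two steel bars at (280,285) and (420,215). Next I'll untilt the tool by pushing outward at the reach limit.

```bash
python3 -m crank '[{"tx":3,"ty":0,"tz":-4,"spin":0},{"tx":3,"ty":0,"tz":-4,"spin":0},{"tx":3,"ty":0,"tz":-4,"spin":0}]' >/dev/null; python3 s.py;python3 -m crank '[{"tx":3,"ty":0,"tz":-4,"spin":0},{"tx":3,"ty":0,"tz":-4,"spin":0},{"tx":3,"ty":0,"tz":-4,"spin":0}]' >/dev/null; python3 s.py
cat > slot.py <<'E'
from h import *
o=np.array([.1513,.9885]);w=np.array([.9885,-.1513])
for n in('scene','side'):
    f=pickle.load(open(f'pics/{n}.pkl','rb'));C=cloud(f);hsv=cv2.cvtColor(f['pixels'],cv2.COLOR_BGR2HSV).astype(int);H,S,V=hsv[...,0],hsv[...,1],hsv[...,2]
    d=C[...,:2]-np.array([.574,-.1404]); a=d@o;b=d@w;z=C[...,2]
    m=(a>.0)&(a<.2)&(abs(b)<.1)&(z>.05)&(z<.15)
    bl=m&(H>95)&(H<130)&(S>110)
    ft=bl&(z>.085)&(z<.13); print(n,'face out',np.percentile(a[ft],[10,50,90,97]).round(4),'ztop',np.percentile(z[bl],98).round(4),'lat',np.percentile(b[bl],[1,99]).round(4))
    P=np.c_[a[ft],b[ft]]; k=(abs(a[ft]-np.median(a[ft]))<.004); print('face slope deg',np.degrees(np.polyfit(P[k,1],P[k,0],1)[0]))
    bk=m&(V<60)&(S<120)&(a>.135); print('fin lat',np.percentile(b[bk],[5,50,95]).round(4))
    wd=m&(H>5)&(H<25)&(S>60)&(abs(b)<.08)
    print('wood lat',np.percentile(b[wd],[1,99]).round(4),'out',np.percentile(a[wd],[1,99]).round(4),'z',np.percentile(z[wd],[5,50,95]).round(4))
    dk=wd&(z<.0905)&(abs(b)<.03)&(z>.07); print('slot pts',dk.sum(),'lat',np.percentile(b[dk],[5,50,95]).round(4) if dk.any() else '')
    # bars: grey, between
    g=m&(S<50)&(z>.098)&(z<.108)&(a<.13)
    for sg in(-1,1):
        q=g&(b*sg>.03)&(b*sg<.055); print('bar',sg,q.sum(),np.percentile(b[q],[5,50,95]).round(4) if q.any() else '')
    # dark slot line by brightness across b at several a
    for a0 in np.arange(.04,.13,.015):
        q=wd&(abs(a-a0)<.006)&(abs(b)<.025)
        if q.sum()>15:
            bs=np.arange(-.02,.0201,.002);print(round(a0,3),[int(V[q&(abs(b-x)<.0013)].mean()) if (q&(abs(b-x)<.0013)).any() else -1 for x in bs])
E
python3 slot.py
```

```text
t 22.32 q [ 1.3683  0.6239  0.2321 -0.1628  2.7839  1.3408] p [0.079  0.6355 0.7623] F [-0.661   0.0239  1.8389] w 0.0896 0.0
X [ 0.0998  0.8693 -0.4842] Y [ 0.9942 -0.1072  0.0124] Z [-0.0412 -0.4826 -0.8749] grasp [0.072  0.5525 0.6118]
t 22.7 q [ 1.3729  0.6449  0.2216 -0.1254  2.7842  1.3804] p [0.076  0.6465 0.7516] F [-0.6362  0.0156  0.5299] w 0.0901 0.0
X [ 0.0993  0.8655 -0.491 ] Y [ 0.9936 -0.1127  0.0024] Z [-0.0532 -0.4882 -0.8711] grasp [0.0669 0.5625 0.6018]
scene face out [0.1361 0.1371 0.1382 0.1386] ztop 0.1405 lat [-0.0797  0.0855]
face slope deg 0.04611937940100175
fin lat [-0.0023  0.0044  0.0061]
wood lat [-0.061   0.0637] out [0.0042 0.0939] z [0.0776 0.0952 0.0974]
slot pts 75 lat [-0.0037 -0.0031 -0.0006]
bar -1 84 [-0.0432 -0.0396 -0.0377]
bar 1 84 [0.0406 0.0439 0.0461]
0.04 [134, 132, 133, 133, 132, 133, 133, 133, 116, 111, -1, -1, -1, 110, 125, 133, 133, 131, 132, 131, 132]
0.055 [133, 132, 131, 132, 132, 132, 132, 134, 117, 109, 108, -1, -1, 115, 127, 133, 132, 132, 132, 132, 132]
0.07 [185, 175, 186, 182, 203, 178, 190, 189, 131, 121, 141, -1, -1, 157, 180, 181, 187, 182, 170, 180, 187]
0.085 [218, 216, 215, 216, 216, 215, 218, 213, 158, 145, -1, -1, -1, 181, 202, 220, 218, 215, 217, 217, 215]
side face out [0.1341 0.136  0.1379 0.139 ] ztop 0.1422 lat [-0.0843  0.0802]
face slope deg 0.14992481472141755
fin lat [-0.0069 -0.0035  0.0017]
wood lat [-0.064  0.061] out [0.0247 0.0734] z [0.09   0.0975 0.0994]
slot pts 17 lat [-0.0012  0.0021  0.0031]
bar -1 34 [-0.0463 -0.0441 -0.0381]
bar 1 39 [0.0371 0.04   0.0459]
0.04 [126, 132, 127, 128, 127, 126, 127, 123, -1, -1, 130, 104, 101, 116, 124, 126, 127, 127, 125, 125, 124]
0.055 [127, 127, 126, 126, 127, 125, 123, 121, -1, -1, -1, 88, 99, 116, 126, 126, 126, 126, 127, 126, 126]
0.07 [182, 161, 164, 170, 183, 176, 172, -1, -1, -1, -1, -1, 140, 168, 163, 155, 162, 134, 156, 179, 156]
```

```bash
python3 -m crank '[{"tx":-4,"ty":0,"tz":-3.5,"spin":0},{"tx":-4,"ty":0,"tz":-3.5,"spin":0},{"tx":-4,"ty":0,"tz":-3.5,"spin":0}]' >/dev/null; python3 s.py;python3 -m crank '[{"tx":-4,"ty":0,"tz":-3.5,"spin":0},{"tx":-4,"ty":0,"tz":-3.5,"spin":0},{"tx":-4,"ty":0,"tz":-3.5,"spin":0}]' >/dev/null; python3 s.py
```

```text
t 23.07 q [ 1.363   0.5142  0.2214 -0.2012  2.7841  1.2931] p [0.072  0.5758 0.8324] F [-1.0169 -0.282  -0.1067] w 0.0899 0.0
X [ 0.1033  0.9193 -0.3796] Y [ 0.9946 -0.0989  0.0312] Z [-0.0088 -0.3808 -0.9246] grasp [0.0705 0.5103 0.6734]
t 23.45 q [ 1.3519  0.3839  0.2214 -0.3085  2.7841  1.1707] p [0.0666 0.4947 0.9036] F [-0.1597 -0.0248 -0.9986] w 0.09 0.0
X [ 0.1012  0.9575 -0.2701] Y [ 0.9937 -0.0843  0.0734] Z [ 0.0475 -0.2758 -0.96  ] grasp [0.0748 0.4472 0.7384]
```

```bash
python3 -m crank '[{"tx":-1,"ty":-4.2,"tz":1.5,"spin":0},{"tx":-0.8,"ty":-4.2,"tz":0.5,"spin":0},{"tx":-0.8,"ty":-4.2,"tz":0.5,"spin":0},{"tx":-0.8,"ty":-4.2,"tz":0.5,"spin":0},{"tx":-0.8,"ty":-4.2,"tz":0.5,"spin":0}]' >/dev/null; python3 s.py;python3 -m crank '[{"tx":-3,"ty":0,"tz":-3.5,"spin":0},{"tx":-3,"ty":0,"tz":-3,"spin":0}]' >/dev/null; python3 s.py
```

```text
t 24.07 q [1.7511 0.2965 0.4756 0.0084 2.6543 1.8529] p [-0.1456  0.4629  0.8652] F [0.1424 0.9373 0.4288] w 0.0899 0.0
X [ 0.1013  0.9571 -0.2715] Y [ 0.9938 -0.0846  0.0726] Z [ 0.0465 -0.2772 -0.9597] grasp [-0.1376  0.4152  0.7001]
t 24.32 q [1.7801 0.2706 0.3501 0.0378 2.7829 1.9079] p [-0.1512  0.4147  0.9195] F [ 0.1588 -0.7321  0.1283] w 0.0901 0.0
X [ 0.0993  0.9628 -0.2513] Y [ 0.9942 -0.0856  0.0648] Z [ 0.0409 -0.2563 -0.9657] grasp [-0.1442  0.3706  0.7534]
```

```bash
python3 -m crank '[{"tx":-2.5,"ty":0.8,"tz":-4,"spin":0},{"tx":-2.5,"ty":0.8,"tz":-4,"spin":0},{"tx":-2.5,"ty":0.8,"tz":-4,"spin":0}]' >/dev/null; python3 s.py;python3 -m crank '[{"tx":-2.5,"ty":0.8,"tz":-3,"spin":0},{"tx":-2.5,"ty":0.8,"tz":-3,"spin":0}]' >/dev/null; python3 s.py
```

```text
t 24.7 q [1.7653 0.1427 0.4085 0.044  2.7842 1.9012] p [-0.1296  0.3367  0.9543] F [0.1073 0.1555 0.0277] w 0.0902 0.0
X [ 0.0981  0.977  -0.1892] Y [ 0.9949 -0.0921  0.0405] Z [ 0.0222 -0.1922 -0.9811] grasp [-0.1258  0.3036  0.7855]
t 24.95 q [1.7575 0.0622 0.4521 0.0468 2.7842 1.8968] p [-0.1175  0.2867  0.9691] F [-0.9803  0.9851 -0.2162] w 0.09 0.0
X [ 0.0976  0.9831 -0.1549] Y [ 0.9951 -0.0944  0.0281] Z [ 0.013  -0.1569 -0.9875] grasp [-0.1153  0.2597  0.7992]
```

```bash
python3 -m crank '[{"tx":-2,"ty":0.8,"tz":-5,"spin":0},{"tx":-2,"ty":0.8,"tz":-5,"spin":0},{"tx":-2,"ty":0.8,"tz":-5,"spin":0}]' >/dev/null; python3 s.py;python3 -m crank '[{"tx":-1,"ty":0.4,"tz":-3,"spin":0},{"tx":-1,"ty":0.4,"tz":-3,"spin":0}]' >/dev/null; python3 s.py
```

```text
t 25.32 q [ 1.7286 -0.0221  0.4463  0.0482  2.784   1.8709] p [-0.0995  0.2289  0.9936] F [ 0.0168  0.6838 -0.2066] w 0.0902 0.0
X [ 0.0974  0.9928 -0.069 ] Y [ 0.9952 -0.0976  0.0006] Z [-0.0061 -0.0688 -0.9976] grasp [-0.1006  0.2171  0.822 ]
t 25.57 q [ 1.719  -0.0496  0.4397  0.0495  2.7838  1.8633] p [-0.0943  0.2087  1.0016] F [-0.1892  0.1189  0.6489] w 0.0901 0.0
X [ 0.0978  0.9946 -0.036 ] Y [ 0.9951 -0.0981 -0.0088] Z [-0.0123 -0.0349 -0.9993] grasp [-0.0964  0.2027  0.8297]
```

```bash
python3 -m crank '[{"tx":-1,"ty":0.2,"tz":-3,"spin":0}]' >/dev/null; python3 s.py; python3 goto.py .4355,.240,.25
```

```text
t 25.7 q [ 1.7235 -0.0621  0.4345  0.051   2.7839  1.8698] p [-0.0937  0.1983  1.0056] F [-0.2463 -0.351  -0.339 ] w 0.0899 0.0
X [ 0.0983  0.995  -0.0192] Y [ 0.995  -0.0986 -0.0135] Z [-0.0153 -0.0177 -0.9997] grasp [-0.0964  0.1952  0.8336]
.4355,.240,.25 cm [10.8  53.27 57.45]
```

```bash
python3 -m crank '[{"tx":1.2,"ty":2.5,"tz":3.6,"spin":0},{"tx":1.2,"ty":2.5,"tz":3.6,"spin":0},{"tx":1.2,"ty":2.5,"tz":3.6,"spin":0},{"tx":1.2,"ty":2.5,"tz":3.6,"spin":0},{"tx":1.2,"ty":2.5,"tz":3.6,"spin":0},{"tx":0.45,"ty":3.7,"tz":3.6,"spin":0},{"tx":0.45,"ty":3.7,"tz":3.6,"spin":0},{"tx":0.45,"ty":3.7,"tz":3.6,"spin":0},{"tx":0.45,"ty":3.7,"tz":3.6,"spin":0},{"tx":0.45,"ty":3.7,"tz":3.6,"spin":0},{"tx":0.45,"ty":3.7,"tz":3.6,"spin":0},{"tx":0.45,"ty":3.7,"tz":3.6,"spin":0},{"tx":0.45,"ty":3.7,"tz":3.6,"spin":0},{"tx":0.45,"ty":3.7,"tz":3.6,"spin":0},{"tx":0.45,"ty":3.7,"tz":3.6,"spin":0},{"tx":0.45,"ty":3.7,"tz":3.6,"spin":0},{"tx":0,"ty":0,"tz":0,"spin":-0.161},{"tx":0,"ty":0,"tz":0,"spin":-0.161},{"tx":0,"ty":0,"tz":0,"spin":-0.161},{"tx":0,"ty":0,"tz":0,"spin":0}]' 5 >/dev/null; python3 s.py; python3 goto.py .4355,.240,.10 .4355,.240,.057; python3 -c "
from h import *
cv2.imwrite('pics/w6.png',grab('wrist')['pixels'])"
```

```text
t 28.2 q [ 0.3946  0.3087  1.6141 -0.0113  1.2404  0.0143] p [0.4375 0.2449 0.4202] F [ 0.2272 -0.6203  0.0178] w 0.0502 0.0
X [-0.3748  0.927  -0.0109] Y [ 0.927   0.3745 -0.0214] Z [-0.0158 -0.0182 -0.9997] grasp [0.4348 0.2418 0.2482]
.4355,.240,.10 cm [-0.03  0.32 14.82]
.4355,.240,.057 cm [ 0.02  0.41 19.12]
```

View pics/w6.png

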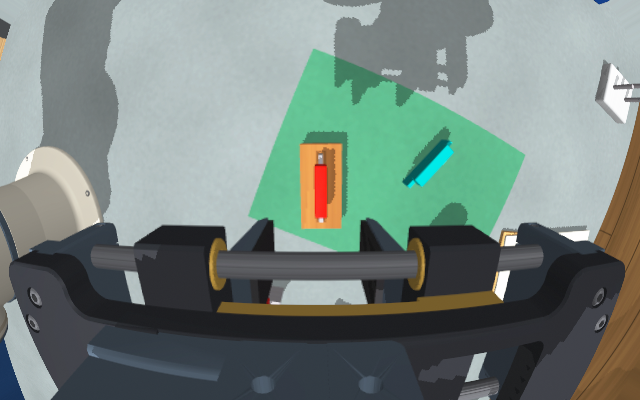

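The wrist view shows the stand at (321,187) and the red grip at (321,192), lined up with the image and centred between the fingers. I'll lower and grip.

```bash
python3 -m crank '[{"tx":0,"ty":0.1,"tz":4,"spin":0},{"tx":0,"ty":0.1,"tz":4,"spin":0},{"tx":0,"ty":0.1,"tz":4,"spin":0},{"tx":0,"ty":0.1,"tz":3,"spin":0},{"tx":0,"ty":0,"tz":2.2,"spin":0},{"tx":0,"ty":0,"tz":1.9,"spin":0},{"tx":0,"ty":0,"tz":0,"spin":0}]' >/dev/null; python3 s.py; python3 -m crank '[{"tx":0,"ty":0,"tz":0,"spin":0},{"tx":0,"ty":0,"tz":0,"spin":0},{"tx":0,"ty":0,"tz":0,"spin":0},{"tx":0,"ty":0,"tz":0,"spin":0},{"tx":0,"ty":0,"tz":0,"spin":0}]' 0.8 >/dev/null; python3 s.py
```

```text
t 29.12 q [ 0.3903  0.5855  1.8182 -0.0157  0.7613  0.0201] p [0.438  0.2427 0.2285] F [ 0.3185  0.0317 -0.2024] w 0.0501 0.0
X [-0.3726  0.9279 -0.011 ] Y [ 0.9278  0.3723 -0.0232] Z [-0.0174 -0.0189 -0.9997] grasp [0.435  0.2395 0.0565]
t 29.75 q [ 0.3902  0.5832  1.8175 -0.0157  0.7613  0.0169] p [0.4384 0.2428 0.2297] F [-0.5585  0.0373  6.2067] w 0.0142 30.0
X [-0.3753  0.9268 -0.0109] Y [ 0.9268  0.3751 -0.0203] Z [-0.0147 -0.0177 -0.9997] grasp [0.4359 0.2398 0.0578]
```

```bash
python3 -m crank '[{"tx":0,"ty":0,"tz":-1.5,"spin":0},{"tx":0,"ty":0,"tz":-2.5,"spin":0},{"tx":0,"ty":0,"tz":-4,"spin":0},{"tx":0,"ty":0,"tz":-4,"spin":0},{"tx":0,"ty":0,"tz":-4,"spin":0},{"tx":0,"ty":0,"tz":0,"spin":0}]' >/dev/null; python3 s.py; python3 -m crank '[{"tx":-3,"ty":0.2,"tz":0,"spin":0.179},{"tx":-3.2,"ty":-0.4,"tz":0,"spin":0.179},{"tx":-3.2,"ty":-1,"tz":0,"spin":0.179},{"tx":-3.2,"ty":1.6,"tz":0,"spin":0},{"tx":-3.2,"ty":1.6,"tz":0,"spin":0},{"tx":-3.2,"ty":1.6,"tz":0,"spin":0},{"tx":-3,"ty":1.6,"tz":0,"spin":0},{"tx":0,"ty":0,"tz":0,"spin":0}]' >/dev/null; python3 s.py; python3 goto.py .5858,-.0633,.215
```

```text
t 30.5 q [ 0.3937  0.3433  1.6462 -0.0117  1.1675  0.0135] p [0.4411 0.2459 0.3928] F [-0.087  -0.0413 -1.2788] w 0.0137 30.0
X [-0.3755  0.9268 -0.0109] Y [ 0.9268  0.3753 -0.0152] Z [-0.0101 -0.0158 -0.9998] grasp [0.4393 0.2432 0.2208]
t 31.5 q [-0.0778  0.3265  1.6759 -0.0212  1.1539  0.0856] p [0.4918 0.0183 0.3922] F [ 0.1545 -0.0554 -1.4289] w 0.0143 30.0
X [ 0.1539  0.9879 -0.0204] Y [ 0.988  -0.1542 -0.0131] Z [-0.0161 -0.0181 -0.9997] grasp [0.489  0.0152 0.2202]
.5858,-.0633,.215 cm [-6.25 10.78  0.51]
```

```bash
python3 -m crank '[{"tx":-2,"ty":3.6,"tz":0,"spin":0},{"tx":-2,"ty":3.6,"tz":0,"spin":0},{"tx":-1.5,"ty":2.6,"tz":0,"spin":0},{"tx":-0.7,"ty":1,"tz":0.5,"spin":0},{"tx":0,"ty":0,"tz":0,"spin":0},{"tx":0,"ty":0,"tz":0,"spin":0}]' >/dev/null; python3 s.py
python3 - <<'E'
from h import *
for n in('scene','side','wrist'):
    f=grab(n)
    if n=='wrist': continue
    T=np.linalg.inv(f['world_from_camera']);p=T@[.585,-.06,.15,1];u=int(f['fx']*p[0]/p[2]+f['cx']);v=int(f['fy']*p[1]/p[2]+f['cy'])
    cv2.imwrite(f'pics/h_{n}.png',cv2.resize(f['pixels'][max(v-50,0):v+50,u-60:u+60],(600,500),interpolation=cv2.INTER_CUBIC)); 
a=cv2.imread('pics/h_scene.png');b=cv2.imread('pics/h_side.png')
cv2.imwrite('pics/h7.png',cv2.resize(np.hstack([a,b]),(800,333)))
E
```

```text
t 32.25 q [-0.1919  0.4656  1.4492 -0.0216  1.2394 -0.0331] p [ 0.588  -0.0569  0.3874] F [ 0.1116 -1.1588 -1.2929] w 0.014 30.0
X [ 0.1509  0.9884 -0.0199] Y [ 0.9884 -0.1512 -0.0134] Z [-0.0163 -0.0176 -0.9997] grasp [ 0.5852 -0.0599  0.2155]
```

View pics/h7.png

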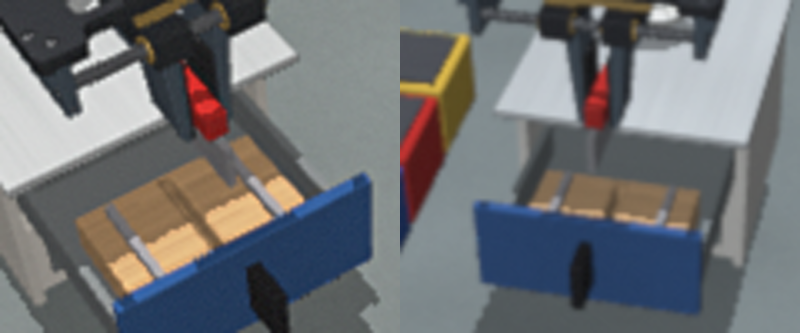

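The left (scene) half shows the red grip at (208,105) and the blade end at (232,175) above the rack, with the slot line at (190,210). The right (side) half shows the grip at (597,97) above the slot at (612,205). I'll measure the blade against the slot in each camera.

```bash
cat > bl.py <<'E'
from h import *
o=np.array([.1513,.9885]);w=np.array([.9885,-.1513])
for n in('scene','side'):
    f=pickle.load(open(f'pics/{n}.pkl','rb'));C=cloud(f);hsv=cv2.cvtColor(f['pixels'],cv2.COLOR_BGR2HSV).astype(int);H,S,V=hsv[...,0],hsv[...,1],hsv[...,2]
    d=C[...,:2]-np.array([.574,-.1404]); a=d@o;b=d@w;z=C[...,2]
    m=(f['depth']>0)&(a>.0)&(a<.2)&(abs(b)<.06)
    r=m&((H<6)|(H>174))&(S>150)&(z>.1)
    pr=lambda l,q:print(n,l,q.sum(),'a',np.percentile(a[q],[2,50,98]).round(4),'b',np.percentile(b[q],[3,50,97]).round(4),'z',np.percentile(z[q],[2,50,98]).round(4)) if q.sum()>3 else print(n,l,'none')
    pr('red',r); pr('redend',r&(a>np.percentile(a[r],98)-.004)); pr('redtop',r&(z>np.percentile(z[r],98)-.004))
    g=m&(S<70)&(z>.165)&(z<.2)&(abs(b)<.015)&(a>.04); pr('blade',g); pr('bladeend',g&(a>.105))
    wood=m&(H>5)&(H<25)&(S>60)&(z<.11); pr('wood',wood&(z>.09))
    gb=m&(S<50)&(z>.098)&(z<.108)&(a<.13)
    for s in(-1,1): pr('bar%d'%s,gb&(b*s>.03)&(b*s<.055))
    pl=(f['depth']>0)&(abs(a)<.08)&(abs(b)<.09)&(abs(z-.155)<.004)&(S<50); pr('plate',pl)
    for a0 in (.04,.055,.07,.085):
        q=wood&(abs(a-a0)<.008)
        bs=np.arange(-.02,.0201,.002);print(a0,[int(V[q&(abs(b-x)<.0013)].mean()) if (q&(abs(b-x)<.0013)).any() else -1 for x in bs])
E
python3 bl.py
```

```text
scene red 158 a [0.0757 0.1016 0.1119] b [-0.0073 -0.0002  0.007 ] z [0.2059 0.22   0.2356]
scene redend 54 a [0.108  0.1107 0.1121] b [-0.0056  0.0004  0.006 ] z [0.2055 0.2146 0.222 ]
scene redtop 7 a [0.096  0.0973 0.0986] b [0.0062 0.0073 0.008 ] z [0.2317 0.2357 0.2502]
scene blade 99 a [0.083  0.1101 0.1224] b [-0.003   0.0013  0.009 ] z [0.1739 0.1851 0.1996]
scene bladeend 60 a [0.1064 0.1185 0.1224] b [-0.003   0.0012  0.002 ] z [0.175  0.1865 0.1995]
scene wood 1162 a [0.0264 0.0624 0.0935] b [-0.057   0.0072  0.0574] z [0.0927 0.0954 0.0981]
scene bar-1 66 a [0.044  0.0734 0.0981] b [-0.0438 -0.0404 -0.0374] z [0.0984 0.1021 0.1048]
scene bar1 79 a [0.0361 0.0683 0.0978] b [0.0408 0.0436 0.0461] z [0.099  0.1023 0.1046]
scene plate 1665 a [-0.0751 -0.0001  0.0346] b [-0.0819  0.0499  0.0876] z [0.1519 0.1544 0.1568]
0.04 [146, 144, 146, 145, 145, 144, 144, 148, 128, 121, -1, -1, 114, 121, 135, 144, 146, 145, 146, 144, 144]
0.055 [145, 144, 144, 144, 144, 144, 143, 146, 130, 121, 118, -1, 128, 127, 136, 143, 145, 144, 145, 143, 144]
0.07 [191, 193, 194, 216, 193, 195, 192, 
[... 726 characters left out ...]
0.1   ]
side bar-1 34 a [0.0257 0.058  0.0792] b [-0.0491 -0.0444 -0.04  ] z [0.099  0.1041 0.1064]
side bar1 38 a [0.0333 0.0574 0.08  ] b [0.0373 0.0399 0.0461] z [0.0985 0.104  0.1071]
side plate 1224 a [-0.075  -0.0131  0.0341] b [-0.0854 -0.0232  0.0857] z [0.1523 0.1565 0.1587]
0.04 [132, 133, 133, 136, 132, 132, 130, 129, -1, -1, 136, 103, 103, 125, 130, 132, 132, 132, 133, 132, 132]
0.055 [132, 132, 132, 132, 131, 131, 128, 127, -1, -1, -1, 95, 103, 126, 130, 132, 132, 132, 132, 131, 130]
0.07 [165, 139, 189, 178, 178, 169, 165, 136, -1, -1, -1, 120, 135, 165, 167, 160, 158, 159, 153, 163, 153]
0.085 [-1, -1, -1, -1, -1, -1, -1, -1, -1, -1, -1, -1, -1, -1, -1, -1, -1, -1, -1, -1, -1]
```

```bash
python3 -m crank '[{"tx":-0.5,"ty":0.15,"tz":0,"spin":0},{"tx":0.03,"ty":0.02,"tz":1.5,"spin":0},{"tx":0.04,"ty":0.03,"tz":2,"spin":0},{"tx":0.03,"ty":0.02,"tz":1.5,"spin":0},{"tx":0.03,"ty":0.02,"tz":1.3,"spin":0},{"tx":0.01,"ty":0.01,"tz":0.5,"spin":0},{"tx":0,"ty":0,"tz":0,"spin":0},{"tx":0,"ty":0,"tz":0,"spin":0}]' >/dev/null; python3 s.py
python3 - <<'E'
from h import *
for n in('scene','side'):
    f=grab(n)
    T=np.linalg.inv(f['world_from_camera']);p=T@[.585,-.06,.11,1];u=int(f['fx']*p[0]/p[2]+f['cx']);v=int(f['fy']*p[1]/p[2]+f['cy'])
    cv2.imwrite(f'pics/i_{n}.png',cv2.resize(f['pixels'][v-40:v+40,u-40:u+40],(400,400),interpolation=cv2.INTER_CUBIC))
cv2.imwrite('pics/i8.png',np.hstack([cv2.imread('pics/i_scene.png'),cv2.imread('pics/i_side.png')]))
E
python3 bl.py | grep -E 'red|bar|0\.'
```

```text
t 33.4 q [-0.2012  0.5441  1.5179 -0.0233  1.0902 -0.0382] p [ 0.5899 -0.0629  0.3201] F [-0.3308 -1.1288 -0.5921] w 0.0139 30.0
X [ 0.1514  0.9883 -0.0201] Y [ 0.9884 -0.1517 -0.0114] Z [-0.0144 -0.0182 -0.9997] grasp [ 0.5874 -0.066   0.1482]
scene red 137 a [0.0674 0.0945 0.106 ] b [-0.0045  0.0029  0.0102] z [0.1394 0.153  0.1759]
scene redend 44 a [0.1024 0.1048 0.1063] b [-0.0024  0.0043  0.0091] z [0.1379 0.1488 0.1554]
scene redtop 4 a [0.0914 0.0918 0.092 ] b [0.0103 0.0106 0.0112] z [0.1754 0.1786 0.1827]
scene blade 118 a [0.0626 0.0909 0.0943] b [-0.014  -0.0074  0.0126] z [0.1665 0.1827 0.1981]
scene wood 891 a [0.0268 0.0658 0.0939] b [-0.0575  0.018   0.0578] z [0.0929 0.0955 0.0984]
scene bar-1 72 a [0.0397 0.0708 0.0985] b [-0.0439 -0.0401 -0.0378] z [0.0989 0.102  0.1047]
scene bar1 82 a [0.0363 0.0678 0.0977] b [0.0407 0.0438 0.0461] z [0.0989 0.1023 0.1045]
scene plate 940 a [-0.0788 -0.0495  0.0346] b [-0.0779  0.0493  0.0885] z [0.152  0.1545 0.1567]
0.04 [-1, -1, -1, -1, -1, -1, -1, -1, -1, -1, -1, -1, 87, 111, 137, 144, 145, 145, 144, 144, 144]
0.055 [-1, -1, 
[... 726 characters left out ...]
0571] z [0.094  0.0977 0.1008]
side bar-1 35 a [0.0315 0.0591 0.0788] b [-0.0468 -0.0444 -0.0389] z [0.0987 0.1039 0.1057]
side bar1 41 a [0.0274 0.053  0.0788] b [0.0338 0.0397 0.0466] z [0.0982 0.1036 0.106 ]
side plate 502 a [-0.0752  0.001   0.0353] b [-0.0885 -0.0471  0.0869] z [0.1516 0.1564 0.1586]
0.04 [132, 133, 132, 132, 133, 132, 130, 128, -1, -1, 130, 113, 102, -1, -1, -1, -1, -1, -1, -1, -1]
0.055 [132, 131, 132, 133, 132, 132, 128, 131, -1, -1, 81, 89, -1, -1, -1, -1, -1, -1, -1, 122, 130]
0.07 [173, 139, 188, 190, 181, 168, 182, 133, -1, -1, -1, -1, -1, -1, -1, -1, -1, -1, 148, 177, 161]
0.085 [-1, -1, -1, -1, -1, -1, -1, -1, -1, -1, -1, -1, -1, -1, -1, -1, -1, -1, -1, -1, -1]
```

View pics/i8.png

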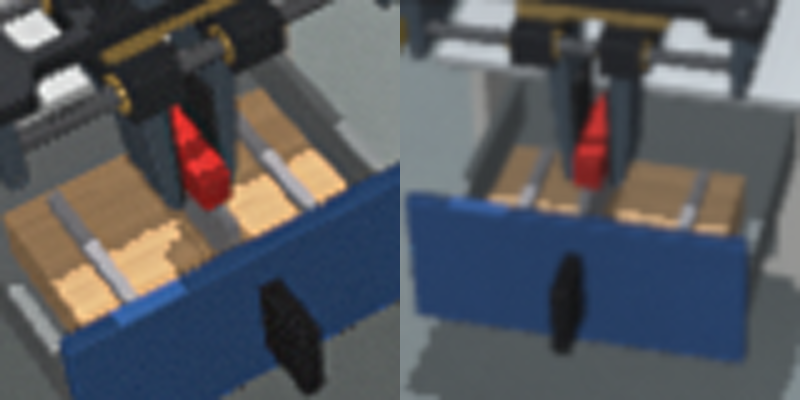

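Both views show the blade directly above the slot, with the red grip end at (208,188) on the left and (590,170) on the right. It is about 1.4 mm too far to +y of the cabinet, so I'll correct that and lower slowly.

```bash
python3 -m crank '[{"tx":0,"ty":-0.14,"tz":0,"spin":0},{"tx":0.01,"ty":0,"tz":0.5,"spin":0},{"tx":0.01,"ty":0,"tz":0.4,"spin":0},{"tx":0,"ty":0,"tz":0,"spin":0}]' >/dev/null; python3 s.py;  python3 -m crank '[{"tx":0,"ty":0,"tz":0.3,"spin":0},{"tx":0,"ty":0,"tz":0.2,"spin":0},{"tx":0,"ty":0,"tz":0,"spin":0}]' >/dev/null; python3 s.py
```

```text
t 34.0 q [-0.2014  0.5546  1.5314 -0.0236  1.068  -0.0377] p [ 0.5881 -0.0626  0.3101] F [-0.8198  0.3318 -1.3853] w 0.0137 30.0
X [ 0.1515  0.9883 -0.02  ] Y [ 0.9883 -0.1517 -0.0133] Z [-0.0161 -0.0178 -0.9997] grasp [ 0.5853 -0.0657  0.1382]
t 34.38 q [-0.2015  0.5604  1.5358 -0.0237  1.057  -0.0376] p [ 0.5881 -0.0627  0.3055] F [-0.6827 -0.3501  0.1598] w 0.0139 30.0
X [ 0.1514  0.9883 -0.0201] Y [ 0.9883 -0.1517 -0.0126] Z [-0.0155 -0.0179 -0.9997] grasp [ 0.5854 -0.0658  0.1335]
```

```bash
python3 -m crank '[{"tx":0,"ty":0,"tz":0.4,"spin":0},{"tx":0,"ty":0,"tz":0.4,"spin":0},{"tx":0,"ty":0,"tz":0.3,"spin":0},{"tx":0,"ty":0,"tz":0.15,"spin":0}]' >/dev/null; python3 s.py;  python3 -m crank '[{"tx":0,"ty":0,"tz":0.15,"spin":0},{"tx":0,"ty":0,"tz":0.1,"spin":0}]' >/dev/null; python3 s.py;  python3 -m crank '[{"tx":0,"ty":0,"tz":0.1,"spin":0},{"tx":0,"ty":0,"tz":0,"spin":0}]' >/dev/null; python3 s.py
```

```text
t 34.88 q [-0.202   0.5765  1.5474 -0.0242  1.0294 -0.0372] p [ 0.5879 -0.063   0.2929] F [-0.0254  0.3734 -0.8408] w 0.0138 30.0
X [ 0.1514  0.9883 -0.0201] Y [ 0.9884 -0.1517 -0.0127] Z [-0.0156 -0.018  -0.9997] grasp [ 0.5852 -0.0661  0.1209]
t 35.12 q [-0.2021  0.5794  1.5494 -0.0242  1.0241 -0.0371] p [ 0.5879 -0.063   0.2906] F [ 0.3662 -0.1278 -0.9305] w 0.0134 30.0
X [ 0.1515  0.9883 -0.0201] Y [ 0.9883 -0.1518 -0.0123] Z [-0.0152 -0.018  -0.9997] grasp [ 0.5853 -0.0661  0.1187]
t 35.38 q [-0.2022  0.5803  1.5501 -0.0243  1.0222 -0.0372] p [ 0.5879 -0.0631  0.2899] F [-1.5445 -0.5995  3.2811] w 0.0139 30.0
X [ 0.1515  0.9883 -0.0201] Y [ 0.9883 -0.1517 -0.0119] Z [-0.0148 -0.0181 -0.9997] grasp [ 0.5854 -0.0662  0.118 ]
```

```bash
python3 -m crank '[{"tx":0,"ty":0,"tz":0.1,"spin":0},{"tx":0,"ty":0,"tz":0,"spin":0}]' >/dev/null; python3 s.py; python3 -m crank '[{"tx":0,"ty":0,"tz":0,"spin":0},{"tx":0,"ty":0,"tz":0,"spin":0},{"tx":0,"ty":0,"tz":0,"spin":0},{"tx":0,"ty":0,"tz":0,"spin":0}]' 4.5 >/dev/null; python3 s.py
```

```text
t 35.62 q [-0.2023  0.5807  1.5504 -0.0247  1.0206 -0.0372] p [ 0.588  -0.0633  0.2896] F [-3.4453 -2.0884 14.5521] w 0.0136 30.0
X [ 0.1514  0.9883 -0.0205] Y [ 0.9884 -0.1517 -0.0111] Z [-0.014  -0.0186 -0.9997] grasp [ 0.5856 -0.0665  0.1176]
t 36.12 q [-0.2021  0.5822  1.5512 -0.0242  1.0199 -0.0371] p [ 0.5879 -0.063   0.2885] F [ 1.0792  0.6967 -0.5906] w 0.045 0.0
X [ 0.1514  0.9883 -0.02  ] Y [ 0.9883 -0.1517 -0.0125] Z [-0.0154 -0.0179 -0.9997] grasp [ 0.5852 -0.0661  0.1166]
```

```bash
python3 -m crank '[{"tx":0,"ty":0,"tz":-1,"spin":0},{"tx":0,"ty":0,"tz":-2,"spin":0},{"tx":0,"ty":0,"tz":-4,"spin":0},{"tx":0,"ty":0,"tz":-5,"spin":0},{"tx":0,"ty":0,"tz":-5,"spin":0},{"tx":3,"ty":-4,"tz":-1,"spin":0},{"tx":4,"ty":-4,"tz":0,"spin":0},{"tx":4,"ty":-4,"tz":0,"spin":0},{"tx":4,"ty":-4,"tz":0,"spin":0},{"tx":0,"ty":0,"tz":0,"spin":0}]' >/dev/null; python3 s.py
python3 - <<'E'
from h import *
for n in('scene','side'):
    f=grab(n)
    T=np.linalg.inv(f['world_from_camera']);p=T@[.57,0,.11,1];u=int(f['fx']*p[0]/p[2]+f['cx']);v=int(f['fy']*p[1]/p[2]+f['cy'])
    cv2.imwrite(f'pics/j_{n}.png',cv2.resize(f['pixels'][max(v-100,0):v+100,u-100:u+100],(400,400),interpolation=cv2.INTER_CUBIC))
cv2.imwrite('pics/j9.png',np.hstack([cv2.imread('pics/j_scene.png'),cv2.imread('pics/j_side.png')]))
E
python3 bl.py | grep -E 'red'; python3 slot.py | grep 'face'; python3 m.py | grep jar
```

```text
t 37.38 q [ 0.1259  0.2089  1.6143 -0.0159  1.3354  0.2784] p [0.4529 0.1149 0.4684] F [-0.0607 -0.1771 -0.7136] w 0.0449 0.0
X [ 0.148   0.9888 -0.0195] Y [ 0.9889 -0.1482 -0.0122] Z [-0.015  -0.0175 -0.9997] grasp [0.4504 0.1119 0.2965]
scene red 212 a [0.0486 0.0799 0.1051] b [-0.0051  0.003   0.0074] z [0.1108 0.1225 0.1254]
scene redend 34 a [0.1019 0.1041 0.1055] b [-0.0043  0.0015  0.0069] z [0.1108 0.1189 0.125 ]
scene redtop 144 a [0.0486 0.0765 0.104 ] b [-0.0053  0.0013  0.007 ] z [0.1215 0.1234 0.1256]
side red 86 a [0.0513 0.0784 0.1034] b [-0.0097 -0.0039  0.0034] z [0.1186 0.125  0.1277]
side redend 12 a [0.1    0.1019 0.1055] b [-0.0092 -0.003   0.003 ] z [0.1212 0.1246 0.1269]
side redtop 68 a [0.0511 0.0796 0.1041] b [-0.0093 -0.0025  0.0035] z [0.1238 0.1254 0.1278]
scene face out [0.136  0.1371 0.1382 0.1386] ztop 0.1407 lat [-0.0801  0.0854]
face slope deg 0.06908403647342212
side face out [0.134  0.136  0.1381 0.1396] ztop 0.1421 lat [-0.0845  0.0806]
face slope deg 0.043688678783356374
jar [0.634 0.232 0.075]Traceback (most recent call last):
  File "m.py", lin
[... 345 characters left out ...]
                                                      ~~~~~~~~~~~~~^^^^^^^^^^^^^^^^^^
    return _quantile_unchecked(
        a, q, axis, out, overwrite_input, method, keepdims, weights)
    return _ureduce(a,
                    func=_quantile_ureduce_func,
    ...<5 lines>...
                    overwrite_input=overwrite_input,
                    method=method)
    r = func(a, **kwargs)
    result = _quantile(arr,
                       quantiles=q,
    ...<2 lines>...
                       out=out,
                       weights=wgt)
    slices_having_nans = np.isnan(arr[-1, ...])
                                  ~~~^^^^^^^^^
IndexError: index -1 is out of bounds for axis 0 with size 0
```

View pics/j9.png

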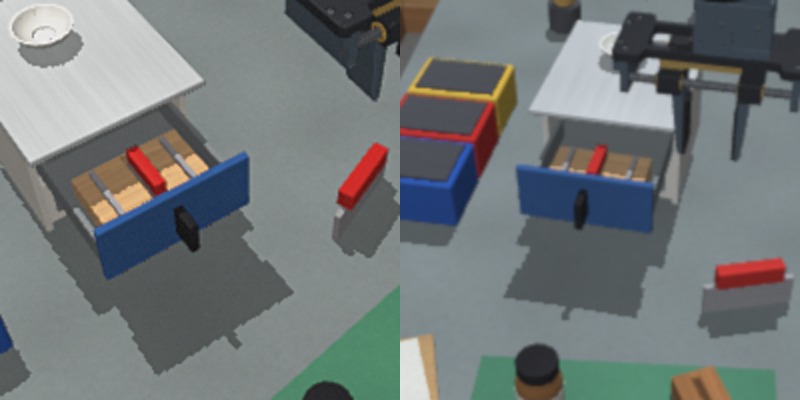

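The left (scene) half shows the straightedge standing in the slot at (147,170), with its grip top measured at 124 mm, which is fully seated. The drawer is fully open, the dish is in place at (42,25), and the jar is standing at (537,370) on the right. I'll hand the job in.

```bash
python3 -c "
from plant import arm
print(arm.close_job())"
```

```text
the job is handed in; nothing more can be done
None
```

I handed the job in at about 37 s, within the 62 s limit: the drawer is pulled out to its stop, the straightedge was lowered until the blade rested on the slot bottom and stands seated, and the jar and dish look undisturbed; the judge's verdict was not shown.

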